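# Clamp a porcelain terminal strip in the bench G-clamp, with a wooden packer

## Robot

A 6-joint arm with a two-finger parallel gripper is mounted at the origin on the work surface. World frame = base frame: x ahead of the robot, y to its left, z up, the work surface at z = 0. Lengths are in mm, angles in rad, forces in N, time in s.
With the tool pointing down it reaches from about 400 to 925 mm from the base axis. Payload 12.5 kg.
Tool frame: the origin (TCP) lies between the finger pads; the fingertips stand 14 mm ahead of it and the grasp point (between the pads) lies 5 mm behind it; y points along the fingers, z is the direction in which the jaws open and shut, and the axes are right-handed (so a half turn about y gives the same grasp; the last joint's range is limited). The gripper opens to 95 mm and grips with 3 to 60 N. Pads are 20 mm wide; open, the fingers measure 119 mm over their backs; the gripper's body (75 mm by 180 mm) begins 59 mm behind the grasp point.
Start: joints at [-0.106, 0.491, 1.559, -0, 1.092, -0.106], TCP at [625.016, 0.021, 228.661] pointing down, gripper open.
Joint ranges: [-3.1, 3.1], [-0.84, 2.19], [0.05, 2.79], [-1.13, 4.28], [0.06, 2.93], [-2.69, 2.69]. Speed limits (rad/s): [2.22, 2.22, 2.79, 3.14, 3.14, 3.14].

## Interface

Orientations are given as a rotation vector (axis times angle).
In Python, from station import arm gives the robot as it stands.
- The arm moves only by the tool jog_arm, never from a script. Its argument "moves" is a list of rows, each a list of 2 entries, a list of its own where there are three numbers: the shift along the world's x, y, z in cm, then the turn, a rotation vector about the world's x, y, z in rad. In form: [[[x, y, z], [wx, wy, wz]], ...]. A call has 1 to 20 rows; each row is the pose to reach, as a shift and turn from the pose measured when the call began; what a row does not reach only later rows make up. A row lasts 1/12 s, in which the tool goes at most 41.7 mm and 7.16 degrees, less where a joint would pass 70% of its speed; a pose out of reach is approached as far as the arm can. A call with a gripper value outside its range is refused whole. "hand" is the closure, from 0 (fully open) to 1 (shut), set as the call begins (left out, the last holds). The fingers move at their own pace and stop on an object; "force" is the grip in N (left out, the last holds). Time passes only in rows, so rows that repeat a pose let the fingers close. It gives the time, the measured TCP pose, the force and the opening at its end, in the units of the state.
- arm.read_state(): the state, without advancing time (a new reading comes with each control period).
- arm.snapshot(name): name is "scene" or "side" or "wrist"; returns (picture, depth): 420x560x3 uint8, blue, green, red; 420x560 float32, mm along the optical axis (not along the pixel's ray), 0 where there is no reading.
- arm.camera_model(name): a dict with "K" (3x3 intrinsics, pixels), "k1" (the pictures are not rectified: a ray, as slopes to the right and down, at radius r is drawn at 1 + k1 r^2 times it, then the intrinsics apply), "pose" (4x4, takes a point from camera to world coordinates). Camera axes: x right, y down, z forward; pixel columns grow to the right and rows downward; lengths in mm; the calibration is good to about 2 mm. A picture is of the moment at which its call begins: read the wrist's pose just before it. camera_model takes no time and is no camera call; for the wrist camera it gives the pose at the moment of the call.
- arm.job_done(): hands the job in, once; it reports no verdict.
The state is a dict: "clock": time; "joint_positions": joint angles; "joint_velocities": joint speeds; "tau": joint torques, N m; "tcp_pos": TCP position; "tool_rot": TCP orientation; "wrist_force": force on the tool from outside, world axes, zero at the start; "moment": the same for the moment, N m; "width": opening from 0.0 (shut) to 1.0 (fully open).
Only numpy, scipy, OpenCV 4.12 (cv2) and the standard library are available. Lean on these libraries where they do the work, as an engineer would, in place of code of your own. Each camera call takes 0.05 s, during which the arm holds its last target.

## Task

Clamp the long porcelain terminal strip in the bench G-clamp so that its seized screws can be worked on: lay it flat and square across the middle of the clamp's bed, put the wooden packing strip flat on top along it, then wind the T-bar clockwise until the pad meets the packer and snug it up a further half turn or so, firm enough to hold but not enough to crack the porcelain. Let go when done, and leave everything else on the shelf where it is.

Things in the scene. Friction and masses are not known exactly. Their poses are not given: they have to be found in the camera images.
- bed (a point): Centre of the top of the G-clamp's bed, on the screw's axis, 30 mm above the shelf. z is up; the throat opens towards its -x; y runs across the clamp. The bed is a bright steel block 84 mm (x) by 66 mm (y). Work lies along this y, overhanging the bed at both sides, its middle on this point. The clamp is bolted down but stands in a new place each time.
- clamp: The bench G-clamp, dark cast steel; axes as the bed's, origin on the shelf under the screw. Foot plate 12 mm thick, x -60 to +130 mm, 96 mm wide, with low bolt heads. Spine 44 mm wide from x +88 mm back, 175 mm high. From its top an arm 44 mm wide runs forward to a boss of radius 19 mm round the screw; arm and boss lie 136 to 178 mm above the shelf, nothing of the frame beyond.
- tbar (a point): Middle of the T-bar atop the clamp's upright screw: a steel bar 9 mm thick, 90 mm long, with 15 mm balls on its ends, through a head 24 mm wide (17 mm below to 13 mm above the bar). The bar lies along this point's y. It is 230 mm above the shelf with the screw fully up and descends with it; below it is free air down to the boss (178 mm). It can be pushed round by its side or gripped.
- spindle (a joint): Turn of the screw in rad: 0 fully up, growing as the T-bar turns clockwise seen from above (tightening); the start differs each time. One turn (6.283 rad) lowers screw, T-bar and pad by 8 mm. It turns with 0.10 N m of friction (about 2.5 N near the bar's ends), stays where it is left, and turns a little stiffer as the pad presses.
- pad_face (a point): Middle of the flat underside of the clamp's round swivel pad (34 mm across; does not turn with the screw), 80 mm above the bed with the screw fully up; it moves straight down towards the bed's centre. A rubber cushion above the pad plate gives 1 mm for each 10 N of pressing force, 9 mm at most.
- pad: The swivel pad (its origin is not at the pad; use pad_face).
- insulator_mid (a point): Centre of the loose porcelain terminal strip: white, 190 mm long (along its x), 44 mm wide (y), 35 mm high (z up), about 0.26 kg, with four bays of brass screws between five raised ribs. Base with flush sides 22 mm high; the ribs end at the full height. This point is 17.5 mm above its underside. Either end may point either way.
- insulator: The same porcelain terminal strip; origin at the centre of its underside.
- packer_mid (a point): Centre of the loose wooden packing strip: a plain flat board 180 mm long (along its x), 50 mm wide (y) and 20 mm thick (z up), about 0.11 kg. This point is 10 mm above its underside. Either end may point either way.
- packer: The same wooden packing strip; origin at the centre of its underside.
- led_panel: Bystander: round LED panel lying flat, 140 mm across, 21 mm high; origin at the centre of its underside.
- screwdriver: Bystander: screwdriver lying down, 200 mm long (along its x), about 30 mm high.
- pilot_lamp: Bystander: glass pilot lamp standing on its base, 42 mm across, 76 mm high; origin at the centre of its underside.
- fuse_carrier: Bystander: short porcelain fuse carrier, 80 x 34 mm, 40 mm high; origin at the centre of its underside.
- offcut: Bystander: short thick wood offcut, 85 x 55 mm, 40 mm high; origin at the centre of its underside.
- tape_roll: Bystander: roll of tape lying flat, 96 mm across, 24 mm high; origin at the centre of its underside.
Not all that is in view belongs to the job. Leave any blue or turquoise look-alike of the packer alone.

How it is judged (in metres and radians):
On the way, in this order (a step that is already met when the one before it is completed fails the run):
1. The porcelain strip lies on the bed and the packer on it, both square under the raised pad and let go of (x of insulator_mid in the frame of bed between -0.018 and 0.018 m and y of insulator_mid in the frame of bed between -0.03 and 0.03 m and z of insulator_mid in the frame of bed between 0.013 and 0.022 m and angle between the x axis of insulator_mid and the y axis of bed, either way round below 0.21 rad and angle between each of insulator_mid, packer_mid's own z axis and vertical below 0.06 rad and x of packer_mid in the frame of bed between -0.022 and 0.022 m and y of packer_mid in the frame of bed between -0.035 and 0.035 m and z of packer_mid in the frame of bed between 0.04 and 0.05 m and angle between the x axis of packer_mid and the x axis of insulator_mid, either way round below 0.21 rad and contact force between the fingers and insulator below 0.3 N and contact force between the fingers and packer below 0.3 N and contact force between pad and packer below 1 N), for 0.2 s.
2. The screw is wound down and the pad snugged on the packer with 15 to 65 N (x of insulator_mid in the frame of bed between -0.018 and 0.018 m and y of insulator_mid in the frame of bed between -0.03 and 0.03 m and z of insulator_mid in the frame of bed between 0.013 and 0.022 m and angle between the x axis of insulator_mid and the y axis of bed, either way round below 0.21 rad and angle between each of insulator_mid, packer_mid's own z axis and vertical below 0.06 rad and x of packer_mid in the frame of bed between -0.022 and 0.022 m and y of packer_mid in the frame of bed between -0.035 and 0.035 m and z of packer_mid in the frame of bed between 0.04 and 0.05 m and angle between the x axis of packer_mid and the x axis of insulator_mid, either way round below 0.21 rad and contact force between pad and packer between 15 and 65 N), for 0.2 s.
At the end, for the whole second after the job is handed in: Strip flat on the bed and across it, packer flat on it (12 degrees); strip centred within 18 mm along the throat and 30 mm across it, packer within 22 and 35 mm; the pad presses the packer with 15 to 65 N; both at rest and let go of (all of step 2 and contact force between the fingers and insulator below 0.3 N and contact force between the fingers and packer below 0.3 N and linear speed of each of insulator, packer below 0.01 m/s); the robot touches nothing.
It fails at once if the pad pressed so hard that the porcelain cracks (over 85 N) (contact force between pad and packer above 85 N or contact force between pad and insulator above 85 N).
It fails at once if a bystander was shifted by more than 30 mm (distance of any of led_panel, screwdriver, pilot_lamp, fuse_carrier, offcut, tape_roll from where it was at the start of the episode above 0.03 m).
It fails at once if the glass pilot lamp was knocked over (angle between pilot_lamp's own z axis and vertical above 0.5 rad).
It also fails if it takes over 72 s, if anything falls off the work surface, if the arm or the gripper's body presses on something with over 40 N, if the wrist force passes 120 N, or if a joint passes its speed limit or range.

## Working session

There is one attempt and no reset: what is moved stays moved. The work goes in short steps, Python scripts to look and compute and a tool call to move; the robot and the scene stay as the last step left them, time stands still between calls to the robot, and variables do not carry over. Pictures are saved under pics/ and viewed, and the job is handed in when it is done.

Besides the shell and the picture viewer there is one more tool, called after ">>>" as name(argument=value, ...) on one line, values as JSON. jog_arm: Moves the arm, as the interface text tells. Its arguments: {"type":"object","properties":{"moves":{"type":"array","items":{"type":"array"}},"hand":{"type":"number"},"force":{"type":"number"}},"required":["moves"]}

```bash
mkdir -p pics; ls; cat > h.py <<'E'
import numpy as np, cv2
from station import arm
def snap(n,save):
    m=arm.camera_model(n); p,d=arm.snapshot(n)
    cv2.imwrite(f'pics/{save}.png',p); np.savez(f'pics/{save}.npz',p=p,d=d,K=m['K'],k1=m['k1'],pose=m['pose'])
    return p,d,m
def load(s):
    z=np.load(f'pics/{s}.npz'); return z
def cloud(s):
    z=load(s);K=z['K'];k1=float(z['k1']);d=z['d'];H,W=d.shape
    u,v=np.meshgrid(np.arange(W),np.arange(H))
    uv=np.stack([u,v],-1).reshape(-1,1,2).astype(float)
    x=(uv[:,0,0]-K[0,2])/K[0,0]; y=(uv[:,0,1]-K[1,2])/K[1,1]
    rd=np.hypot(x,y); r=rd.copy()
    for _ in range(30): r=rd/(1+k1*r*r)
    s_=np.where(rd>0,r/np.maximum(rd,1e-12),1)
    P=np.stack([x*s_,y*s_,np.ones_like(x)],-1)*d.reshape(-1,1)
    T=z['pose']; Wd=P@T[:3,:3].T+T[:3,3]
    Wd[d.reshape(-1)==0]=np.nan
    return Wd.reshape(H,W,3)
def crop(s,u0,v0,u1,v1,out,k=4):
    p=load(s)['p'][v0:v1,u0:u1]
    cv2.imwrite(f'pics/{out}.png',cv2.resize(p,None,fx=k,fy=k,interpolation=cv2.INTER_CUBIC))
E
python3 - <<'E'
from h import *
print(arm.read_state())
for n in ['scene','side','wrist']:
    m=snap(n,n+'0')[2]; print(n,m)
E
```

```text
pics
{'clock': 0.0, 'joint_positions': array([-1.05604523e-01,  4.91568702e-01,  1.55943576e+00, -5.99945236e-06,
        1.09170693e+00, -1.05623909e-01]), 'joint_velocities': array([-0.00052185,  0.00019938,  0.00038074,  0.00105718, -0.00021312,
       -0.00087959]), 'tau': array([-9.52334158e-04, -6.12640929e+01, -2.58175153e+01,  6.92750537e-02,
        4.83079045e-02, -1.38641695e-05]), 'tcp_pos': array([6.24776475e+02, 4.22090794e-02, 2.28060776e+02]), 'tool_rot': array([-1.2099467 ,  1.21005613, -1.20857384]), 'wrist_force': array([-0.91874449, -0.40655172,  0.32043818]), 'moment': array([3.18259668e-02, 9.77307473e-05, 4.20486802e-02]), 'width': 1.0004894709768017}
scene {'K': array([[420.49327468,   0.        , 279.15174665],
       [  0.        , 420.49327468, 212.07507678],
       [  0.        ,   0.        ,   1.        ]]), 'k1': -0.041139894424183684, 'pose': array([[ 2.31052480e-01,  6.93478082e-01, -6.82424283e-01,
         1.30823052e+03],
       [ 9.72897162e-01, -1.57998393e-01,  1.68841999e-01,
        -9.39164297e+01],
       [ 9.26628557e-03, -7.02940010e-01, -
[... 517 characters left out ...]
699e-02, -7.30535718e-01, -6.82553996e-01,
         1.17749082e+03],
       [ 0.00000000e+00,  0.00000000e+00,  0.00000000e+00,
         1.00000000e+00]])}
wrist {'K': array([[304.71945358,   0.        , 277.03846994],
       [  0.        , 304.71945358, 211.33224162],
       [  0.        ,   0.        ,   1.        ]]), 'k1': -0.06177290264107464, 'pose': array([[ 9.99999166e-01, -1.97484091e-04, -1.27632748e-03,
         6.24058335e+02],
       [-5.32029817e-04, -9.63483932e-01, -2.67765624e-01,
         7.44421222e+01],
       [-1.17684157e-03,  2.67766080e-01, -9.63483234e-01,
         3.85091761e+02],
       [ 0.00000000e+00,  0.00000000e+00,  0.00000000e+00,
         1.00000000e+00]])}
```

View pics/scene0.png

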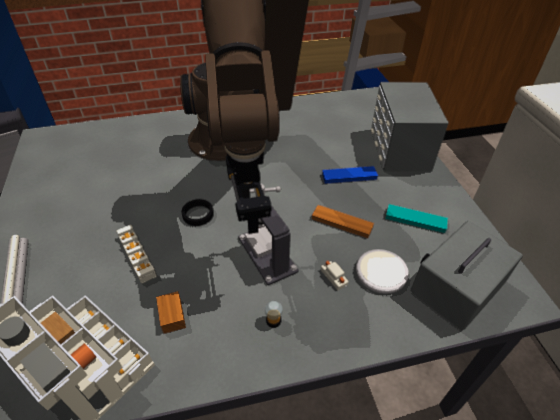

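View pics/side0.png

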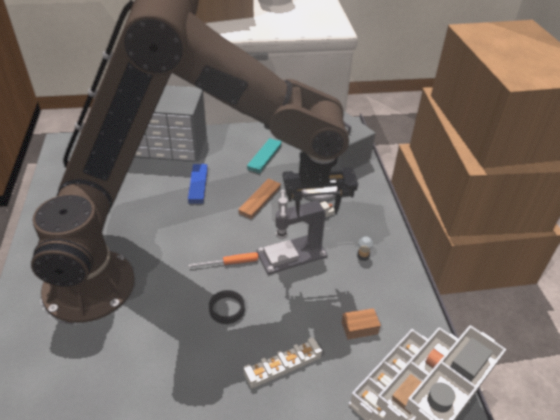

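View pics/wrist0.png

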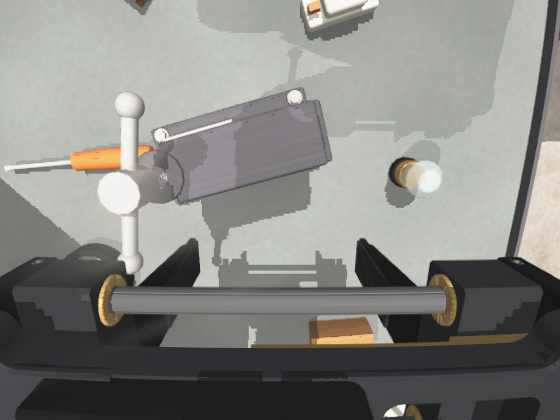

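The packer candidates in the scene view are orange-brown (342,220), blue (350,175), teal (417,218) and the offcut (171,311). I take the long orange-brown one at (342,220). The terminal strip candidates are (136,253), long with 4 bays, and the fuse carrier at (334,273), which is short. I take (136,253). Next I check both in close crops and measure them.

```bash
python3 - <<'E'
from h import *
crop('scene0',100,150,400,340,'c1',2)
crop('side0',170,120,400,400,'c2',2)
for s,boxes in {'scene0':{'ins':(110,220,165,290),'pack':(305,200,380,240)},'side0':{'ins':(235,330,335,390),'pack':(232,175,285,220)}}.items():
    C=cloud(s)
    for k,(a,b,c,d) in boxes.items():
        P=C[b:d,a:c].reshape(-1,3);P=P[~np.isnan(P[:,0])]
        P=P[(P[:,2]>8)&(P[:,2]<60)]
        r=cv2.minAreaRect(P[:,:2].astype(np.float32)); bp=cv2.boxPoints(r)
        print(s,k,len(P),np.round(r[0],1),np.round(r[1],1),r[2],np.percentile(P[:,2],[5,50,95]).round(1)); print(bp.round(0).tolist())
C=cloud('side0');b=C[100:320,180:400].reshape(-1,3)
for lo,hi in [(25,33),(8,16),(134,182),(210,250)]:
    P=b[(b[:,2]>lo)&(b[:,2]<hi)]
    print(lo,len(P),np.nanmin(P,0),np.nanmax(P,0))
C=cloud('wrist0')
for uv in [(122,190),(130,104),(130,262),(165,180),(325,130),(180,200),(240,160),(295,97),(161,134),(425,176)]:
    print(uv,C[uv[1],uv[0]].round(1))
E
```

```text
scene0 ins 926 [ 500.9 -303.9] [191.6  44.1] 18.683582305908203 [18.  27.4 36.8]
[[403.0, -314.0], [417.0, -356.0], [599.0, -294.0], [585.0, -252.0]]
scene0 pack 861 [508.1 298.8] [178.1  57.4] 51.27272033691406 [11.2 19.5 22.8]
[[430.0, 247.0], [475.0, 211.0], [586.0, 350.0], [541.0, 386.0]]
side0 ins 1539 [ 497.1 -294.9] [191.4  77.1] 21.03603744506836 [13.5 24.6 36.2]
[[394.0, -293.0], [422.0, -365.0], [600.0, -297.0], [573.0, -225.0]]
side0 pack 672 [502.4 301.4] [186.7  79.1] 55.21476745605469 [11.4 19.1 24.4]
[[417.0, 247.0], [482.0, 202.0], [588.0, 356.0], [523.0, 401.0]]
25 833 [ 251.17330594 -206.42380814   25.01522907] [920.1375518  681.89503848  32.98920707]
8 1569 [ 249.46077718 -194.60877026    8.0004824 ] [959.04346469 748.44269669  15.99939043]
134 1137 [262.08324962  20.63455764 134.06805408] [835.5670289  688.56607602 181.96213867]
210 240 [531.19519789 -12.7675305  210.01918443] [682.31463337  91.95141577 248.10968954]
(122, 190) [542.2  43.1 230.2]
(130, 104) [549.5  86.5 225.5]
(130, 262) [ 5.385e+02 -4.000e-01  2.256e+02]
(165, 180) [548.5  40.4 184. ]
(325, 130) [657.5  72.5 164.6]
(180, 200) [555.1  24.8 176.5]
(240, 160) [598.4  52.6 175.3]
(295, 97) [644.1 107.9  18.4]
(161, 134) [487.1  67.5  20.1]
(425, 176) [777.5  26.3  74.6]
```

```bash
python3 - <<'E'
import cv2
for c in ['c1','c2']: print(cv2.imread(f'pics/{c}.png').shape)
E
```

```text
(380, 600, 3)
(560, 460, 3)
```

View pics/c1.png

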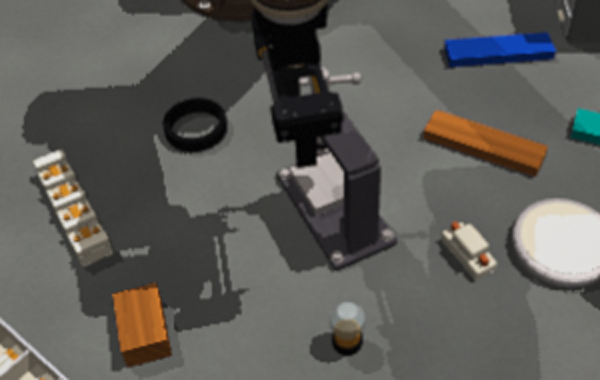

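View pics/c2.png

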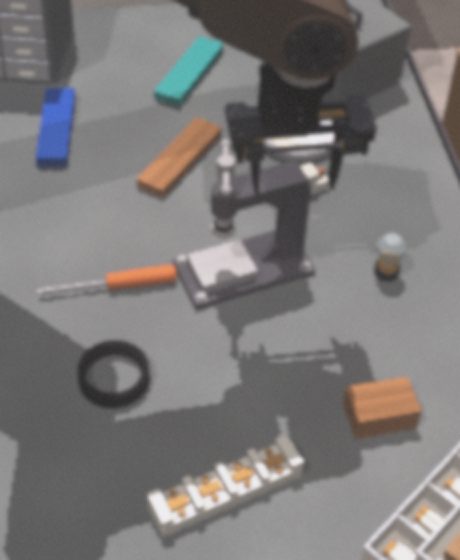

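The crops confirm both picks: long four-bay strip and long orange-brown board. The screwdriver lies in front of the clamp throat. Next I refine the clamp pose and the directions.

```bash
python3 - <<'E'
from h import *
C=cloud('wrist0')[60:300,90:340].reshape(-1,3)
def rect(P,n):
    r=cv2.minAreaRect(P[:,:2].astype(np.float32)); print(n,len(P),np.round(r[0],1),np.round(r[1],1),round(r[2],1),P[:,2].mean().round(1),cv2.boxPoints(r).round(0).tolist())
C=C[~np.isnan(C[:,0])]
rect(C[(C[:,2]>170)&(C[:,2]<182)&(C[:,0]>565)],'arm')
h=C[(C[:,2]>226)&(C[:,2]<236)&(abs(C[:,1]-43)<18)];rect(h,'head');print(h.mean(0))
t=C[(C[:,2]>214)&(C[:,2]<236)&(C[:,0]<575)];rect(t,'tbar')
for y0,y1 in((-20,12),(72,100)):
  b=t[(t[:,1]>y0)&(t[:,1]<y1)];print(b.mean(0),b.max(0),b.min(0))
C=cloud('side0')[225:300,230:345].reshape(-1,3);C=C[~np.isnan(C[:,0])]
P=C[(C[:,2]>26)&(C[:,2]<35)];rect(P,'bed side')
P=C[(C[:,2]>9)&(C[:,2]<16)];rect(P,'foot side')
C=cloud('scene0')[215:290,225:305].reshape(-1,3);C=C[~np.isnan(C[:,0])]
P=C[(C[:,2]>26)&(C[:,2]<35)];rect(P,'bed scene')
P=C[(C[:,2]>9)&(C[:,2]<16)];rect(P,'foot scene')
# long axes via top-surface PCA
from numpy.linalg import svd
for s,k,(a,b,c,d),lo in [('scene0','ins',(110,220,165,290),30),('side0','ins',(235,330,335,390),30),('scene0','pack',(305,200,380,240),17),('side0','pack',(232,175,285,220),17)]:
    P=cloud(s)[b:d,a:c].reshape(-1,3);P=P[(P[:,2]>lo)&(P[:,2]<lo+9)]
    rect(P,s+k)
    m=P[:,:2].mean(0);_,_,V=svd(P[:,:2]-m);print('pca',m,np.degrees(np.arctan2(V[0,1],V[0,0])))
E
```

```text
arm 8734 [607.   59.1] [97.5 44.5] 14.6 175.8 [[554.0, 68.0], [565.0, 25.0], [660.0, 50.0], [649.0, 93.0]]
head 1593 [540.6  41.4] [23.2 23.1] 6.1 231.0 [[528.0, 52.0], [530.0, 29.0], [553.0, 31.0], [551.0, 54.0]]
[541.71505178  42.04592978 231.00019811]
tbar 4764 [541.5  41.7] [47.9 97.3] 15.4 225.1 [[505.0, 82.0], [531.0, -12.0], [578.0, 1.0], [552.0, 95.0]]
[544.60694078   3.45177883 223.25761221] [574.99371836  11.93382069 235.87828419] [528.50662638 -10.05566991 214.72152824]
[547.33192054  83.00732943 222.6598805 ] [553.34125664  92.93531154 227.68887363] [539.64599415  72.0202902  215.40224472]
bed side 550 [501.2  25.6] [310.6 136.8] 34.1 29.5 [[334.0, -5.0], [411.0, -118.0], [668.0, 56.0], [592.0, 169.0]]
foot side 663 [514.2  20.7] [321.5 125.5] 25.3 12.2 [[342.0, 9.0], [396.0, -105.0], [686.0, 33.0], [633.0, 146.0]]
bed scene 486 [582.7  54.2] [165.3  64.2] 14.0 29.6 [[495.0, 65.0], [510.0, 3.0], [671.0, 43.0], [655.0, 105.0]]
foot scene 610 [578.5  52.9] [190.8  94.6] 16.0 11.8 [[474.0, 72.0], [500.0, -19.0], [683.0, 34.0], [657.0, 125.0]]
scene0ins 344 [ 500.8 -303.5] [191.7  43.6] 18.3 34.3 [[403.0, -313.0], [417.0, -354.0], [599.0, -294.0], [585.0, -253.0]]
pca [ 508.96910018 -301.41323328] 19.14496442075448
side0ins 440 [ 501.6 -305.9] [190.6  46.6] 18.7 34.0 [[404.0, -314.0], [419.0, -359.0], [599.0, -297.0], [584.0, -253.0]]
pca [ 498.7492142  -307.74322103] -160.73370467915282
scene0pack 717 [508.3 298.6] [178.1  54.5] 51.3 20.0 [[431.0, 246.0], [474.0, 212.0], [585.0, 351.0], [543.0, 385.0]]
pca [509.90230658 299.41828087] 50.71142123647644
side0pack 495 [509.7 294.6] [185.7  56.6] 51.0 20.4 [[429.0, 240.0], [473.0, 205.0], [590.0, 349.0], [546.0, 385.0]]
pca [506.3928327  293.61711868] -128.31434870484597
```

```bash
cat > plan.py <<'E'
from h import *
from scipy.spatial.transform import Rotation as R
R0=R.from_rotvec([-1.2092,1.2092,-1.2092])
def target(G,out_deg,yaw_deg,tilt_deg,back=0):
    o=np.array([np.cos(np.radians(out_deg)),np.sin(np.radians(out_deg)),0])
    ax=np.cross([0,0,1],o); t=np.radians(tilt_deg)
    Rt=R.from_rotvec(ax*t)*R.from_euler('z',yaw_deg,degrees=True)*R0
    b=np.cos(t)*np.array([0,0,1])+np.sin(t)*o
    return np.array(G)-5*b+back*b, Rt
def rel(p,Rt,s=None):
    s=s or arm.read_state(); c=R.from_rotvec(s['tool_rot'])
    return ((p-s['tcp_pos'])/10).round(2).tolist(), (Rt*c.inv()).as_rotvec().round(3).tolist()
CL=np.array([543,42.5]);CY=14.6
E
python3 - <<'E'
from plan import *
print(R0.as_matrix().round(2))
for bk in (90,0): print(bk,rel(*target([442.4,-324.3,24],198.6,-71.4,25,bk)))
C=cloud('side0')
for uv in [(227,306),(190,267),(260,257),(238,258)]: print(uv,C[uv[1],uv[0]].round(0))
E
```

```text
[[-0. -0.  1.]
 [-1. -0. -0.]
 [ 0. -1. -0.]]
90 ([-21.65, -33.58, -12.72], [0.377, -0.272, -1.225])
0 ([-18.04, -32.37, -20.87], [0.377, -0.272, -1.225])
(227, 306) [ 377. -112.    0.]
(190, 267) [279.  37.  -1.]
(260, 257) [482.  46.   8.]
(238, 258) [418.  37.  22.]
```

>>> jog_arm(moves=[[[-10, -18, 0], [0.18, -0.13, -0.6]], [[-10, -18, 0], [0.18, -0.13, -0.6]], [[-10, -18, 0], [0.18, -0.13, -0.6]], [[-21.65, -33.6, -12.7], [0.377, -0.272, -1.225]], [[-21.65, -33.6, -12.7], [0.377, -0.272, -1.225]], [[-21.65, -33.6, -12.7], [0.377, -0.272, -1.225]], [[-21.65, -33.6, -12.7], [0.377, -0.272, -1.225]], [[-21.65, -33.6, -12.7], [0.377, -0.272, -1.225]], [[-21.65, -33.6, -12.7], [0.377, -0.272, -1.225]], [[-21.65, -33.6, -12.7], [0.377, -0.272, -1.225]], [[-21.65, -33.6, -12.7], [0.377, -0.272, -1.225]], [[-21.65, -33.6, -12.7], [0.377, -0.272, -1.225]], [[-21.65, -33.6, -12.7], [0.377, -0.272, -1.225]], [[-21.65, -33.6, -12.7], [0.377, -0.272, -1.225]]], hand=0, force=60)

```text
clock: 1.32
tcp_pos: [408.8, -335.5, 101.6]
tool_rot: [0.103, 1.909, -1.775]
wrist_force: [-0.1, 1.2, 0.2]
width: 1.003
```

```bash
python3 - <<'E'
from plan import *
s=arm.read_state();print(s['clock'],s['joint_positions'].round(2),s['tcp_pos'].round(1))
for bk in (90,0): print(bk,rel(*target([442.4,-324.3,24],198.6,-71.4,25,bk)))
snap('wrist','w1')
P=cloud('w1').reshape(-1,3);P=P[(P[:,2]>29)&(P[:,2]<42)&(abs(P[:,0]-500)<130)&(abs(P[:,1]+304)<90)]
r=cv2.minAreaRect(P[:,:2].astype(np.float32));print(r,len(P))
E
```

```text
1.3167 [-1.02  0.52  2.06  0.79  0.62 -0.44] [ 408.8 -335.5  101.6]
90 ([-0.05, -0.03, -0.05], [0.001, -0.001, -0.003])
0 ([3.56, 1.18, -8.21], [0.001, -0.001, -0.003])
((499.36834716796875, -307.7212219238281), (190.44241333007812, 43.73527145385742), 19.190135955810547) 4209
```

View pics/w1.png

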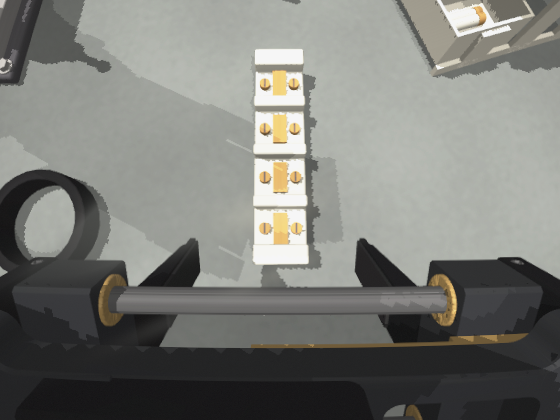

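The strip is centred between the fingers (near end at about (281,253)) and four bays are confirmed. I go down.

>>> jog_arm(moves=[[[1.8, 0.5, -4.2], [0, 0, 0.005]], [[3.1, 0.9, -7.2], [0, 0, 0.005]], [[3.4, 1.0, -8.2], [0, 0, 0.005]], [[3.4, 1.0, -8.2], [0, 0, 0.005]], [[3.4, 1.0, -8.2], [0, 0, 0.005]]])

```text
clock: 1.78
tcp_pos: [444.2, -323.9, 19.8]
tool_rot: [0.094, 1.906, -1.769]
wrist_force: [0.0, 0.0, -0.5]
width: 1.001
```

>>> jog_arm(moves=[[[0, 0, 0], [0, 0, 0]], [[0, 0, 0], [0, 0, 0]], [[0, 0, 0], [0, 0, 0]], [[0, 0, 0], [0, 0, 0]], [[0, 0, 0], [0, 0, 0]], [[0, 0, 0], [0, 0, 0]], [[0, 0, 0], [0, 0, 0]]], hand=1, force=60)

```text
clock: 2.37
tcp_pos: [444.1, -324.1, 19.9]
tool_rot: [0.095, 1.905, -1.77]
wrist_force: [-0.3, 0.4, -0.1]
width: 0.569
```

```bash
python3 - <<'E'
from plan import *
s=arm.read_state();print(s['clock'],s['tcp_pos'].round(1),s['wrist_force'],s['width'],s['width']*95)
E
```

```text
2.3667 [ 444.1 -324.1   19.9] [-0.2620932   0.39769617 -0.14952718] 0.5689549357040258 54.05071889188245
```

Still closing.

>>> jog_arm(moves=[[[0, 0, 0], [0, 0, 0]], [[0, 0, 0], [0, 0, 0]], [[0, 0, 0], [0, 0, 0]], [[0, 0, 0], [0, 0, 0]], [[0, 0, 0], [0, 0, 0]]])

```text
clock: 2.78
tcp_pos: [444.1, -324.2, 19.9]
tool_rot: [0.095, 1.905, -1.77]
wrist_force: [-1.0, -0.8, 2.2]
width: 0.458
```

>>> jog_arm(moves=[[[0, 0, 1], [0, 0, 0]], [[0, 0, 3], [0, 0, 0]], [[0, 0, 6], [0, 0, 0]], [[0, 0, 6], [0, 0, 0]], [[0, 0, 6], [0, 0, 0]]])

```text
clock: 3.2
tcp_pos: [444.3, -324.4, 80.8]
tool_rot: [0.095, 1.903, -1.771]
wrist_force: [-1.1, 0.5, -2.1]
width: 0.459
```

```bash
python3 - <<'E'
from plan import *
s=arm.read_state();print(s['clock'],s['tcp_pos'].round(1),s['wrist_force'],s['moment'],s['width']*95)
for n in('wrist','side'): snap(n,n+'2')
for n in('wrist2','side2'):
  P=cloud(n).reshape(-1,3);P=P[(P[:,2]>60)&(P[:,2]<112)&(P[:,0]>470)&(P[:,0]<610)&(abs(P[:,1]+295)<45)]
  r=cv2.minAreaRect(P[:,:2].astype(np.float32));print(n,r,len(P),P[:,2].max())
  # slope of top along axis
  q=P@np.array([.946,.324,0]); 
  for a in np.arange(q.min(),q.max(),15):
    m=(q>=a)&(q<a+15)
    if m.sum()>5: print(round(a),np.percentile(P[m,2],[50,95]).round(1))
E
```

```text
3.2 [ 444.3 -324.4   80.8] [-1.06580586  0.54193251 -2.13872447] [-0.13752421  0.62928319  0.03288201] 43.56046019837826
wrist2 ((526.6092529296875, -296.95318603515625), (132.86451721191406, 44.41703414916992), 18.49019432067871) 14795 98.60634979731395
335 [84.7 89.1]
350 [84.3 89. ]
365 [96.  97.4]
380 [84.5 88.9]
395 [84.  88.8]
410 [95.5 97.2]
425 [86.7 89. ]
440 [88.  96.7]
455 [96.4 97.3]
side2 ((527.7509155273438, -295.6769104003906), (135.50506591796875, 47.41499710083008), 19.383710861206055) 1136 102.6128292246849
336 [81.9 88. ]
351 [82.5 89. ]
366 [87.3 97.1]
381 [81.8 88.1]
396 [81.8 86.6]
411 [88.2 95.9]
426 [82.1 87.4]
441 [82.3 92.2]
456 [92.1 96.6]
```

View pics/side2.png

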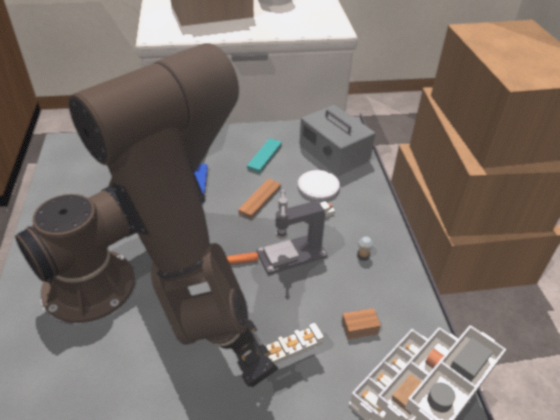

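View pics/wrist2.png

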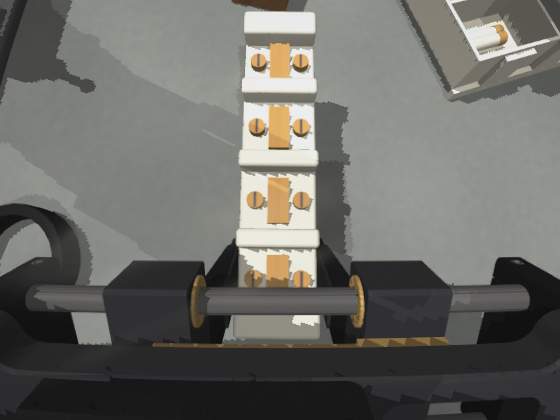

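Grip holds level, with no sag. I carry it to a pre-insert pose beside the clamp on its -y side, turned to the clamp's y.

>>> jog_arm(moves=[[[4, 3, 2], [0, 0, 0.4]], [[4, 3, 2], [0, 0, 0.4]], [[8, 6, 2], [0, 0, 0.8]], [[8, 6, 2], [0, 0, 0.8]], [[8, 6, 2], [0, 0, 0.8]], [[12, 9, 2], [0, 0, 1.2]], [[12, 9, 2], [0, 0, 1.2]], [[12, 9, 2], [0, 0, 1.2]], [[16.35, 11.7, 2], [0, 0, 1.5]], [[16.35, 11.7, 2], [0, 0, 1.5]], [[16.35, 11.7, 2], [0, 0, 1.5]], [[16.35, 11.7, 0], [0, 0, 1.5]], [[16.35, 11.7, -2.2], [0, 0, 1.5]], [[16.35, 11.7, -2.2], [0, 0, 1.5]], [[16.35, 11.7, -2.2], [0, 0, 1.5]], [[16.35, 11.7, -2.2], [0, 0, 1.5]]])

```text
clock: 4.63
tcp_pos: [607.3, -206.9, 57.2]
tool_rot: [-1.038, 1.233, -0.679]
wrist_force: [-0.5, -0.4, -1.5]
width: 0.456
```

```bash
python3 - <<'E'
from plan import *
s=arm.read_state();print(s['clock'],s['tcp_pos'].round(1),s['joint_positions'].round(2),s['width']*95)
p,Rt=target([0,0,0],284.6,14.6,25);print(rel(p,Rt)[1])
for n in('wrist','side','scene'): snap(n,n+'3')
P=cloud('wrist3').reshape(-1,3)
P=P[(P[:,2]>50)&(P[:,2]<85)&(abs(P[:,0]-585)<60)&(P[:,1]<-40)&(P[:,1]>-190)]
print(cv2.minAreaRect(P[:,:2].astype(np.float32)),np.percentile(P[:,2],99))
E
```

```text
4.6333 [ 607.3 -206.9   57.2] [-0.55  0.82  1.49  0.32  1.18 -0.99] 43.309609865561555
[-0.0, 0.001, -0.01]
((586.052734375, -128.07620239257812), (48.79061508178711, 144.02969360351562), 17.096485137939453) 73.95022676094432
```

View pics/wrist3.png

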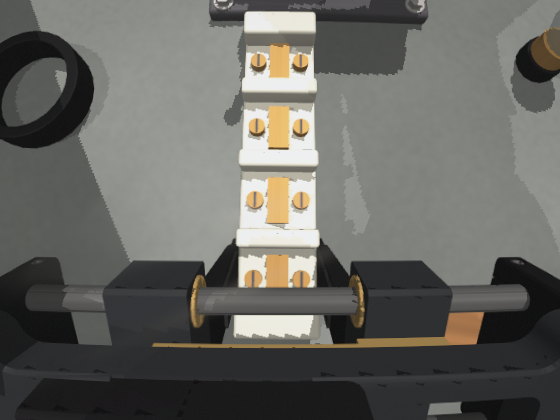

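View pics/side3.png

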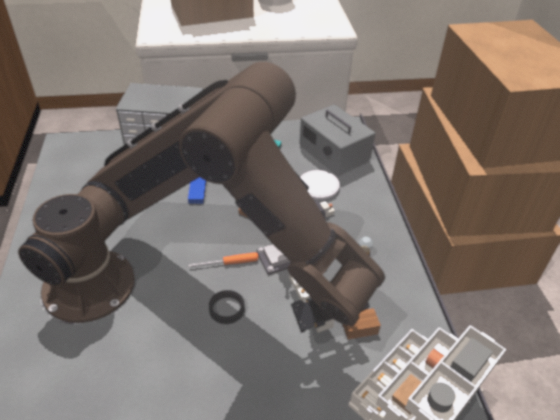

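```bash
python3 - <<'E'
from plan import *
C=cloud('wrist3');c,s_=np.cos(np.radians(14.6)),np.sin(np.radians(14.6))
def loc(p): d=np.array(p[:2])-CL; return (d@[c,s_]).round(1),(d@[-s_,c]).round(1)
P=C[0:40,190:450].reshape(-1,3);P=P[(P[:,2]>8)&(P[:,2]<25)]
L=(P[:,:2]-CL)@np.array([[c,-s_],[s_,c]]);print(L.min(0),L.max(0),P[:,2].max())
e=C[10:16,:,:].reshape(-1,3)
# strip centerline from wrist3, per local y
P=C.reshape(-1,3);L=(P[:,:2]-CL)@np.array([[c,-s_],[s_,c]]);m=(P[:,2]>66)&(P[:,2]<80)&(abs(L[:,0])<40)&(L[:,1]>-200)&(L[:,1]<-80)
for a in range(-200,-80,15):
  q=m&(L[:,1]>=a)&(L[:,1]<a+15)
  if q.sum()>5: print(a,L[q,0].min().round(1),L[q,0].max().round(1),np.percentile(P[q,2],95).round(1))
print(L[m,1].max(), loc(arm.read_state()['tcp_pos']))
E
```

```text
[-62.31325366 -50.17867207] [126.99445029 -30.86016558] 20.90769379570773
-200 -23.3 19.7 74.0
-185 -18.2 14.3 66.7
-170 -23.7 20.0 73.7
-155 -23.6 19.8 73.9
-140 -18.2 14.7 66.4
-125 -24.0 20.5 73.6
-110 -23.5 19.5 73.7
-103.86253863244508 (np.float64(-0.5), np.float64(-257.9))
```

>>> jog_arm(moves=[[[-0.8, 3, 0], [0, 0, 0]], [[-1.7, 6.5, 0], [0, 0, 0]], [[-2.5, 10, 0], [0, 0, 0]], [[-3.4, 13, 0], [0, 0, 0]], [[-4.2, 16, 0], [0, 0, 0]], [[-5.0, 19.2, 0], [0, 0, 0]], [[-5.0, 19.2, 0], [0, 0, 0]], [[-5.0, 19.2, 0], [0, 0, 0]], [[-5.0, 19.2, -0.5], [0, 0, 0]], [[-5.0, 19.2, -0.5], [0, 0, 0]]])

```text
clock: 5.62
tcp_pos: [558.0, -16.2, 53.0]
tool_rot: [-1.038, 1.231, -0.682]
wrist_force: [-0.3, 0.1, -2.0]
width: 0.458
```

```bash
python3 - <<'E'
from plan import *
s=arm.read_state();print(s['clock'],s['tcp_pos'].round(1),s['wrist_force'].round(1),s['joint_positions'].round(2),s['width']*95)
for n in('wrist','side','scene'): snap(n,n+'4')
E
```

```text
5.6167 [558.  -16.2  53. ] [-0.3  0.1 -2. ] [-0.31  0.71  1.79  0.45  0.94 -0.9 ] 43.48880934926003
```

View pics/wrist4.png

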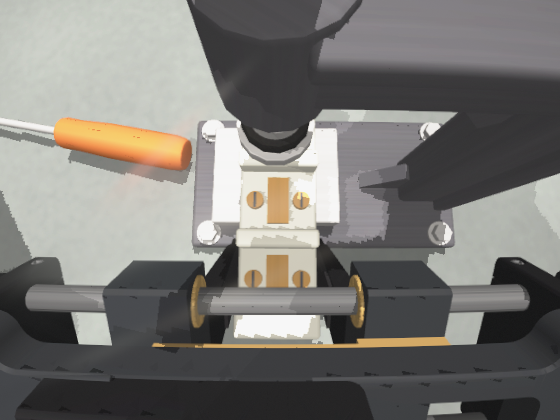

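View pics/scene4.png

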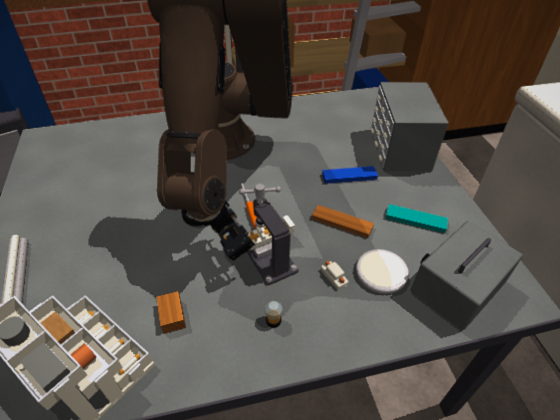

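>>> jog_arm(moves=[[[-0.05, 0.2, -0.2], [0, 0, 0]], [[-0.05, 0.2, -0.3], [0, 0, 0]], [[-0.05, 0.2, -0.35], [0, 0, 0]], [[-0.05, 0.2, -0.35], [0, 0, 0]], [[-0.05, 0.2, -0.35], [0, 0, 0]]])

```text
clock: 6.18
tcp_pos: [557.4, -14.4, 49.9]
tool_rot: [-1.037, 1.231, -0.682]
wrist_force: [-0.4, -3.5, 3.3]
width: 0.455
```

Contact with the bed. Release and back out along the tool axis.

>>> jog_arm(moves=[[[0, 0, 0], [0, 0, 0]], [[0, 0, 0], [0, 0, 0]], [[0, 0, 0], [0, 0, 0]], [[0, 0, 0], [0, 0, 0]], [[0, 0, 0], [0, 0, 0]], [[0, 0, 0], [0, 0, 0]]], hand=0.2)

```text
clock: 6.68
tcp_pos: [557.3, -14.3, 49.8]
tool_rot: [-1.037, 1.232, -0.682]
wrist_force: [-0.0, -0.0, 0.1]
width: 0.785
```

>>> jog_arm(moves=[[[0.3, -1.1, 2.5], [0, 0, 0]], [[0.8, -3, 6.5], [0, 0, 0]], [[1.6, -6, 9], [0, 0, 0]], [[2.4, -9, 12], [0, 0, 0]], [[2.4, -9, 12], [0, 0, 0]], [[2.4, -9, 12], [0, 0, 0]]])

```text
clock: 7.18
tcp_pos: [581.9, -105.7, 170.9]
tool_rot: [-1.036, 1.23, -0.686]
wrist_force: [0.1, 0.8, -0.2]
width: 0.8
```

```bash
python3 - <<'E'
from plan import *
s=arm.read_state();print(s['clock'],s['tcp_pos'].round(1),s['joint_positions'].round(2),s['width']*95)
for n in('wrist','side'): snap(n,n+'5')
c,s_=np.cos(np.radians(14.6)),np.sin(np.radians(14.6))
P=cloud('wrist5').reshape(-1,3);L=(P[:,:2]-CL)@np.array([[c,-s_],[s_,c]])
m=(P[:,2]>55)&(P[:,2]<72)&(abs(L[:,0])<40)&(abs(L[:,1])<110)
for a in range(-105,105,15):
  q=m&(L[:,1]>=a)&(L[:,1]<a+15)
  if q.sum()>5: print(a,L[q].min(0).round(1),L[q].max(0).round(1),np.percentile(P[q,2],95).round(1))
E
```

```text
7.1833 [ 581.9 -105.7  170.9] [-0.44  0.6   1.59  0.35  1.25 -0.86] 75.9910678699999
-105 [-23.4 -96. ] [ 20. -90.] 66.8
-90 [-22.6 -90. ] [ 20. -75.] 67.0
-75 [-18.5 -75. ] [ 15.8 -60. ] 58.7
-60 [-22.6 -60. ] [ 19.5 -45. ] 66.5
-45 [-22.4 -45. ] [ 19.3 -30.2] 66.6
-30 [-18.3 -29.8] [ 15.9 -15.1] 58.6
-15 [-22.7 -15. ] [20.  -0.1] 66.6
0 [-22.3   0. ] [19.5  3.5] 66.5
30 [-22.6  37.3] [20.4 39.7] 64.9
```

View pics/wrist5.png

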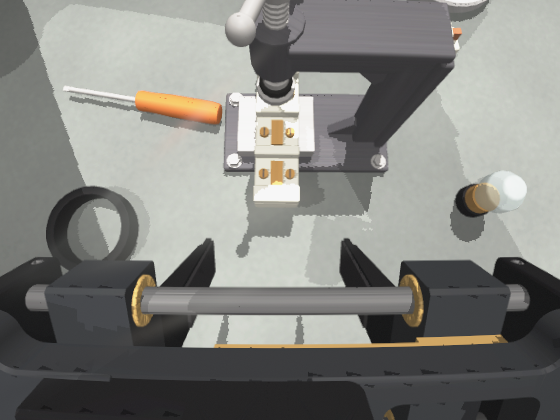

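```bash
python3 - <<'E'
from plan import *
G=[547.4,345.3,24]
print('way',rel(*target([575,100,300],51.1,-15,0)))
print('hover',rel(*target(G,51.1,-38.9,25,100)))
E
```

```text
way ([-0.56, 20.36, 12.61], [-0.441, 0.0, -0.517])
hover ([-0.8, 48.01, -5.88], [-0.884, 0.187, -0.881])
```

>>> jog_arm(moves=[[[0, -2, 4], [0, 0, 0]], [[0, -3, 8], [-0.1, 0, -0.1]], [[0, -3, 12], [-0.2, 0, -0.2]], [[0, 0, 13], [-0.3, 0, -0.3]], [[0, 4, 13], [-0.35, 0, -0.4]], [[0, 8, 13], [-0.4, 0, -0.5]], [[0, 12, 13], [-0.44, 0, -0.52]], [[0, 16, 13], [-0.5, 0.02, -0.57]], [[0, 20, 13], [-0.55, 0.04, -0.62]], [[0, 24, 13], [-0.6, 0.06, -0.67]], [[0, 28, 13], [-0.65, 0.1, -0.73]], [[-0.3, 32, 13], [-0.7, 0.12, -0.78]], [[-0.5, 36, 10], [-0.76, 0.15, -0.83]], [[-0.8, 40, 7], [-0.82, 0.17, -0.86]], [[-0.8, 44, 3], [-0.884, 0.187, -0.881]], [[-0.8, 48, -2], [-0.884, 0.187, -0.881]], [[-0.8, 48, -5.9], [-0.884, 0.187, -0.881]], [[-0.8, 48, -5.9], [-0.884, 0.187, -0.881]], [[-0.8, 48, -5.9], [-0.884, 0.187, -0.881]]], hand=0.15)

```text
clock: 8.87
tcp_pos: [567.9, 378.4, 100.5]
tool_rot: [-1.263, 1.588, -1.969]
wrist_force: [-0.2, 0.1, -1.4]
width: 0.852
```

```bash
python3 - <<'E'
from plan import *
s=arm.read_state();print(s['clock'],s['tcp_pos'].round(1),s['joint_positions'].round(2),s['width']*95,s['wrist_force'].round(1))
snap('wrist','w6'); snap('side','side6')
P=cloud('w6').reshape(-1,3);P=P[(P[:,2]>14)&(P[:,2]<26)&(abs(P[:,0]-508)<100)&(abs(P[:,1]-297)<100)]
r=cv2.minAreaRect(P[:,:2].astype(np.float32));print(r,len(P),cv2.boxPoints(r).round(0).tolist())
print(rel(*target([547.4,345.3,24],51.1,-38.9,25,0)))
E
```

```text
8.8667 [567.9 378.4 100.5] [ 0.55  0.88  1.21 -0.15  1.48  1.26] 80.93575536519197 [-0.2  0.1 -1.4]
((523.2612915039062, 317.8777160644531), (126.18595886230469, 50.15508270263672), 51.094825744628906) 5409 [[464.0, 285.0], [503.0, 253.0], [582.0, 351.0], [543.0, 383.0]]
([-2.47, -3.32, -8.77], [0.003, -0.005, -0.002])
```

View pics/w6.png

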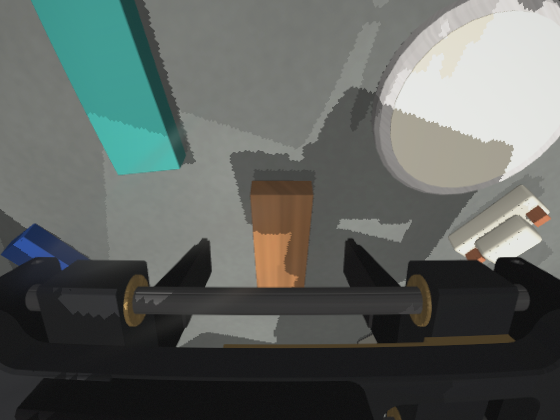

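The packer is in view between the fingers, its outer end at (282,181). The blue and teal boards stay to the left. Descend and grip.

>>> jog_arm(moves=[[[-1.1, -1.4, -4], [0, 0, 0]], [[-2.1, -2.8, -7.5], [0, 0, 0]], [[-2.5, -3.3, -8.7], [0, 0, 0]], [[-2.5, -3.3, -8.75], [0, 0, 0]], [[-2.5, -3.3, -8.75], [0, 0, 0]]])

```text
clock: 9.38
tcp_pos: [546.7, 343.7, 21.8]
tool_rot: [-1.251, 1.59, -1.969]
wrist_force: [0.8, -0.6, -0.2]
width: 0.85
```

>>> jog_arm(moves=[[[0, 0, 0], [0, 0, 0]], [[0, 0, 0], [0, 0, 0]], [[0, 0, 0], [0, 0, 0]], [[0, 0, 0], [0, 0, 0]], [[0, 0, 0], [0, 0, 0]], [[0, 0, 0], [0, 0, 0]], [[0, 0, 0], [0, 0, 0]], [[0, 0, 0], [0, 0, 0]], [[0, 0, 0], [0, 0, 0]]], hand=1, force=50)

```text
clock: 10.13
tcp_pos: [546.8, 343.9, 22.3]
tool_rot: [-1.25, 1.59, -1.969]
wrist_force: [-0.3, 0.9, 5.1]
width: 0.522
```

>>> jog_arm(moves=[[[0, 0, 1], [0, 0, 0]], [[0, 0, 4], [0, 0, 0]], [[0, 0, 8], [0, 0, 0]], [[0, 0, 11], [0, 0, 0]], [[0, 0, 11], [0, 0, 0]], [[0, 0, 11], [0, 0, 0]]])

```text
clock: 10.63
tcp_pos: [547.3, 344.2, 134.3]
tool_rot: [-1.246, 1.59, -1.968]
wrist_force: [0.0, -0.9, -1.1]
width: 0.521
```

```bash
python3 - <<'E'
from plan import *
s=arm.read_state();print(s['clock'],s['tcp_pos'].round(1),s['joint_positions'].round(2),s['width']*95,s['wrist_force'].round(1))
snap('wrist','w7'); snap('side','side7'); snap('scene','scene7')
for n in('w7','side7','scene7'):
  P=cloud(n).reshape(-1,3);z0=s['tcp_pos'][2]
  P=P[(P[:,2]>z0-18)&(P[:,2]<z0+8)&(P[:,0]>420)&(P[:,0]<600)&(P[:,1]<400)&(P[:,1]>200)]
  if n!='w7': P=P[(P[:,:2]@[.628,.778])<560]
  r=cv2.minAreaRect(P[:,:2].astype(np.float32));print(n,r,len(P),cv2.boxPoints(r).round(0).tolist(),P[:,2].max())
  q=P[:,:2]@[.628,.778]
  for a in np.arange(q.min(),q.max(),25):
    m=(q>=a)&(q<a+25); 
    if m.sum()>5: print(a.round(0),np.percentile(P[m,2],[50,95]).round(1))
E
```

```text
10.6333 [547.3 344.2 134.3] [ 0.52  0.78  1.32 -0.16  1.45  1.25] 49.53378317518407 [ 0.  -0.9 -1.1]
w7 ((523.9301147460938, 315.9528503417969), (128.80812072753906, 65.55521392822266), 50.86937713623047) 9747 [[458.0, 287.0], [509.0, 245.0], [590.0, 345.0], [539.0, 387.0]] 142.26324034969332
511.0 [132.5 133.1]
536.0 [132.7 133.2]
586.0 [133.1 133.8]
611.0 [133.1 138.4]
636.0 [126.5 133.2]
side7 ((482.1816101074219, 263.2474670410156), (104.55525970458984, 55.50111770629883), 50.82118225097656) 445 [[428.0, 240.0], [471.0, 205.0], [537.0, 286.0], [494.0, 321.0]] 136.54620697538599
455.0 [127.4 132.7]
480.0 [128.4 132.9]
505.0 [128.7 132.9]
530.0 [129.3 133.3]
555.0 [130.2 134.4]
scene7 ((482.80316162109375, 266.9113464355469), (98.35968017578125, 56.373958587646484), 50.39083480834961) 511 [[430.0, 247.0], [473.0, 211.0], [536.0, 287.0], [492.0, 323.0]] 133.4640744966091
462.0 [128.7 131.2]
487.0 [128.7 131.5]
512.0 [128.4 131.1]
537.0 [128.8 131.5]
```

View pics/scene7.png

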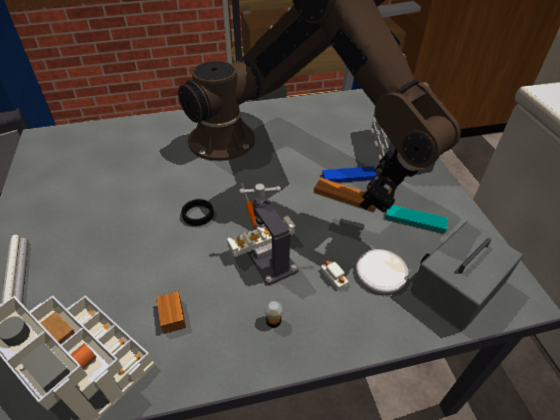

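View pics/side7.png

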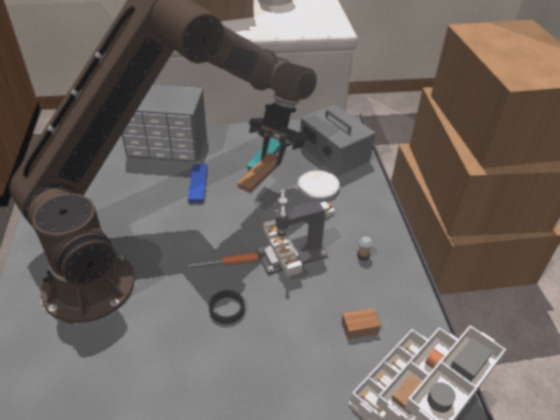

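>>> jog_arm(moves=[[[-1.5, -1, 0], [0, 0, 0.2]], [[-1.5, -1, 0], [0, 0, 0.2]], [[-3, -2, 0], [0, 0, 0.45]], [[-3, -2, 0], [0, 0, 0.45]], [[-5, -3.5, 0], [0, 0, 0.7]], [[-5, -3.5, 0], [0, 0, 0.7]], [[-6.93, -4.78, -2], [0, 0, 0.937]], [[-6.93, -4.78, -4], [0, 0, 0.937]], [[-6.93, -4.78, -4.1], [0, 0, 0.937]], [[-6.93, -4.78, -4.1], [0, 0, 0.937]], [[-6.93, -4.78, -4.1], [0, 0, 0.937]]])

```text
clock: 11.7
tcp_pos: [477.7, 296.1, 90.2]
tool_rot: [-1.585, 0.74, -1.344]
wrist_force: [1.2, -0.5, -1.2]
width: 0.524
```

```bash
python3 - <<'E'
from plan import *
s=arm.read_state();print(s['clock'],s['tcp_pos'].round(1),s['joint_positions'].round(2),s['width']*95,s['wrist_force'].round(1))
for n in('wrist','side','scene'): snap(n,n+'8')
c,s_=np.cos(np.radians(14.6)),np.sin(np.radians(14.6)); M=np.array([[c,-s_],[s_,c]])
print('tcp loc',(s['tcp_pos'][:2]-CL)@M)
for n in('side8','scene8','wrist8'):
  P=cloud(n).reshape(-1,3);L=(P[:,:2]-CL)@M
  m=(P[:,2]>78)&(P[:,2]<100)&(abs(L[:,0])<45)&(L[:,1]>80)&(L[:,1]<(250 if n!='wrist8' else 320))
  r=cv2.minAreaRect(L[m].astype(np.float32));print(n,m.sum(),r,cv2.boxPoints(r).round(0).tolist())
  for a in range(80,300,30):
    q=m&(L[:,1]>=a)&(L[:,1]<a+30)
    if q.sum()>5: print(a,L[q].min(0).round(1),L[q].max(0).round(1),np.percentile(P[q,2],[50,95]).round(1))
E
```

```text
11.7 [477.7 296.1  90.2] [ 0.62  0.66  1.76 -0.51  0.96  0.71] 49.73797184932442 [ 1.2 -0.5 -1.2]
tcp loc [  0.79220029 261.90291546]
side8 578 ((3.797880172729492, 178.24371337890625), (58.35703659057617, 142.14892578125), 1.0705444812774658) [[-27.0, 249.0], [-24.0, 107.0], [34.0, 108.0], [32.0, 250.0]]
80 [-23.9 107.1] [ 17. 110.] [84.1 91.3]
110 [-23.5 110.1] [ 26.6 139.9] [86.9 91.3]
140 [-24.7 140.2] [ 26.9 169.9] [87.4 91.8]
170 [-22.5 171.2] [ 28.2 199.7] [87.2 91.6]
200 [-23.7 200.9] [ 27.6 229.8] [87.6 91.9]
230 [-26.6 230.9] [ 31.7 249.8] [87.7 93.7]
scene8 701 ((3.2027511596679688, 180.22802734375), (58.16700744628906, 138.93031311035156), 0.16852909326553345) [[-26.0, 250.0], [-26.0, 111.0], [32.0, 111.0], [32.0, 250.0]]
110 [-24.6 110.8] [ 31.5 139.7] [87.2 90.6]
140 [-21.6 140.2] [ 29.4 169.6] [87.8 90.4]
170 [-24.4 170.1] [ 29.4 200. ] [87.9 90.9]
200 [-22.2 200. ] [ 29.9 229.6] [87.6 90.1]
230 [-26.1 230.4] [ 32.1 249.7] [87.7 90.8]
wrist8 9176 ((0.1673736572265625, 226.28701782226562), (65.26209259033203, 128.51589965820312), 0.7195211052894592) [[-33.0, 290.0], [-32.0, 162.0], [34.0, 162.0], [32.0, 291.0]]
140 [-26.2 161.8] [ 23.3 170. ] [88.8 89.4]
170 [-26. 170.] [ 23.8 200. ] [89.  89.6]
200 [-25.5 200. ] [ 23.5 206.7] [89.  89.6]
230 [-25.3 237.2] [ 24.4 260. ] [89.1 89.9]
260 [-33.1 260. ] [ 32.2 290. ] [88.8 94.1]
290 [-23.9 290. ] [  3.6 290.5] [85.7 88.1]
```

View pics/side8.png

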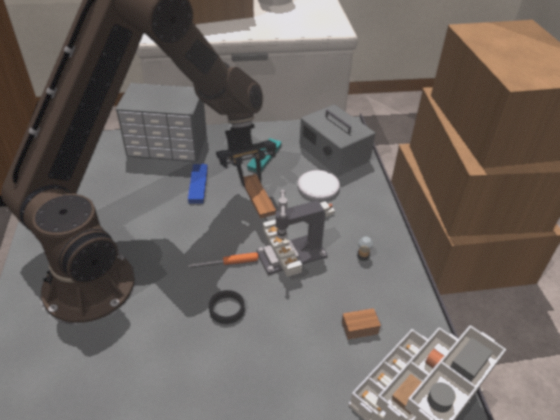

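View pics/scene8.png

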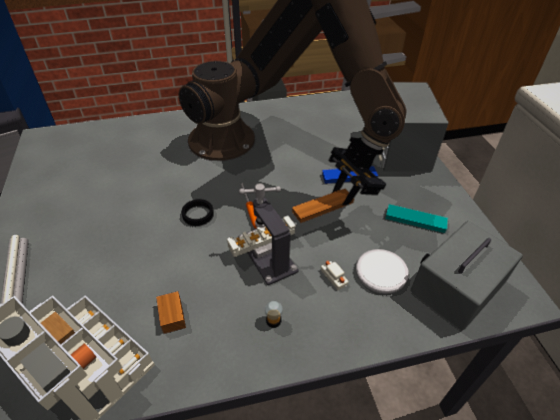

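>>> jog_arm(moves=[[[0, 0, 0.4], [0, 0, 0]], [[0, 0, 0.4], [0, 0, 0]], [[0.5, -2, 0.4], [0, 0, 0]], [[1.1, -4.2, 0.4], [0, 0, 0]], [[1.9, -7.2, 0.4], [0, 0, 0]]])

```text
clock: 12.27
tcp_pos: [497.2, 224.4, 94.9]
tool_rot: [-1.583, 0.737, -1.342]
wrist_force: [0.9, -0.1, -1.3]
width: 0.52
```

```bash
python3 - <<'E'
from plan import *
s=arm.read_state();print(s['clock'],s['tcp_pos'].round(1),s['wrist_force'].round(1))
snap('side','side9');crop('side9',210,150,340,290,'c9',4)
E
```

```text
12.2667 [497.2 224.4  94.9] [ 0.9 -0.1 -1.3]
```

View pics/c9.png

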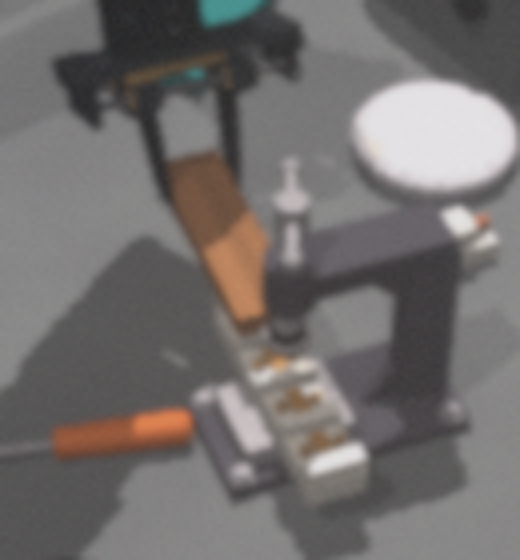

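>>> jog_arm(moves=[[[0.3, -1, -0.1], [0, 0, 0]], [[0.6, -2.5, -0.1], [0, 0, 0]], [[1.1, -4.4, -0.1], [0, 0, 0]], [[1.6, -6.4, -0.1], [0, 0, 0]], [[2.2, -8.5, -0.1], [0, 0, 0]], [[2.7, -10.5, -0.1], [0, 0, 0]], [[3.1, -12.1, -0.1], [0, 0, 0]], [[3.1, -12.1, -0.1], [0, 0, 0]], [[3.1, -12.1, -0.1], [0, 0, 0]]])

```text
clock: 13.07
tcp_pos: [529.1, 97.8, 94.3]
tool_rot: [-1.584, 0.741, -1.347]
wrist_force: [-0.4, 0.9, -1.6]
width: 0.518
```

```bash
python3 - <<'E'
from plan import *
s=arm.read_state();print(s['clock'],s['tcp_pos'].round(1),s['wrist_force'].round(1))
c,s_=np.cos(np.radians(14.6)),np.sin(np.radians(14.6)); M=np.array([[c,-s_],[s_,c]])
for n in('side','scene','wrist'):
  snap(n,n+'10');P=cloud(n+'10').reshape(-1,3);L=(P[:,:2]-CL)@M
  m=(P[:,2]>82)&(P[:,2]<97)&(abs(L[:,0])<40)&(L[:,1]>-120)&(L[:,1]<50)
  for a in range(-120,60,15):
    q=m&(L[:,1]>=a)&(L[:,1]<a+15)
    if q.sum()>8: print(n,a,L[q].min(0).round(1),L[q].max(0).round(1),np.percentile(P[q,2],[50,95]).round(1))
crop('side10',210,150,340,290,'c10',4)
E
```

```text
13.0667 [529.1  97.8  94.3] [-0.4  0.9 -1.6]
side -105 [-25.5 -98.7] [ 25.8 -90.4] [88.7 93.8]
side -90 [-25.3 -89.8] [ 26.2 -75.7] [91.3 95.4]
side -75 [-24.1 -75. ] [ 26.  -60.2] [91.5 95. ]
side -60 [-25.2 -59.9] [ 25.3 -45.1] [91.5 95.5]
side -45 [-24.5 -44.8] [ 26.1 -30.6] [91.  94.6]
side -30 [-24.  -29.5] [ 26.3 -15.1] [92.  94.7]
side -15 [-24.1 -15. ] [27.4 -0.6] [90.8 94.7]
side 0 [-23.6   0.9] [26.7 14.8] [91.5 94.7]
side 15 [-23.6  15.4] [26.5 29.1] [90.8 93.9]
side 30 [-25.   30.3] [ 0.6 44. ] [90.8 94.8]
side 45 [-26.7  45.1] [-3.3 49.7] [91.6 94.2]
scene -105 [-22.1 -92.5] [ 26.3 -90.1] [88.9 93.7]
scene -90 [-24. -90.] [ 26.5 -75. ] [91.2 93.5]
scene -75 [-24. -75.] [ 28.4 -60. ] [91.2 93.6]
scene -60 [-23.9 -59.8] [ 28.4 -45. ] [91.4 94.2]
scene -45 [-24.9 -45. ] [ 28.  -30.2] [91.3 93.5]
scene -30 [-25.1 -29.9] [ 28.2 -15.1] [91.2 94.5]
scene -15 [-23.3 -14.7] [28.3 -0.2] [90.6 93.6]
scene 0 [12.2  0.2] [29.3 11.1] [91.  93.6]
wrist -45 [-26.5 -42.1] [ 23.1 -30.1] [92.9 93.4]
wrist -30 [-26.3 -29.9] [ 23.4 -15. ] [93.1 93.6]
wrist -15 [-26.1 -14.9] [23.5 -0.1] [93.  93.6]
wrist 0 [-25.5   0. ] [23.   2.6] [93.1 93.7]
wrist 30 [-25.5  33.8] [24. 45.] [93.1 93.7]
wrist 45 [-25.3  45. ] [24.1 50. ] [93.1 93.8]
```

View pics/c10.png

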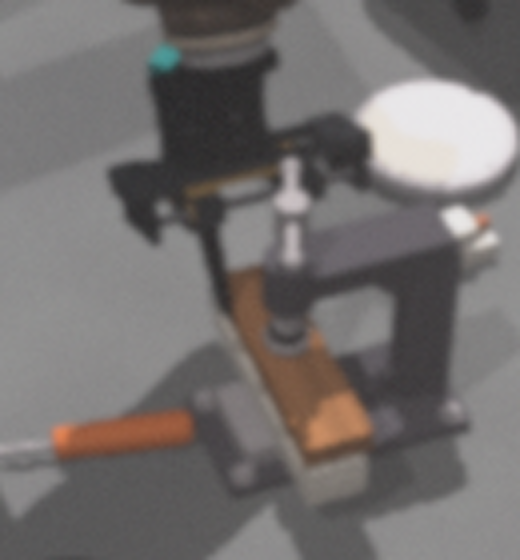

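View pics/wrist10.png

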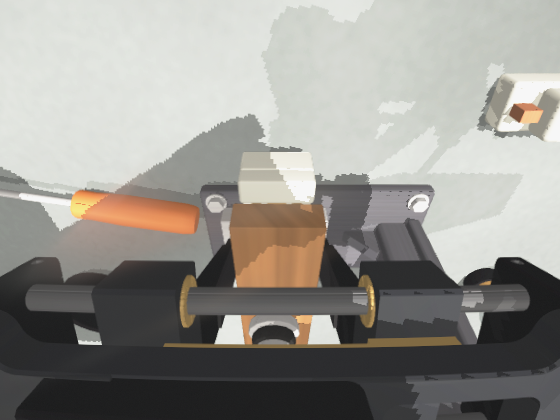

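>>> jog_arm(moves=[[[-0.12, 0.5, -0.3], [0, 0, 0]], [[-0.12, 0.5, -0.5], [0, 0, 0]], [[-0.12, 0.5, -0.6], [0, 0, 0]], [[-0.12, 0.5, -0.65], [0, 0, 0]], [[-0.12, 0.5, -0.65], [0, 0, 0]], [[-0.12, 0.5, -0.65], [0, 0, 0]]])

```text
clock: 13.72
tcp_pos: [527.6, 104.1, 87.6]
tool_rot: [-1.585, 0.738, -1.345]
wrist_force: [-0.4, 0.4, -0.9]
width: 0.522
```

>>> jog_arm(moves=[[[0, -0.05, -0.1], [0, 0, 0]], [[0, -0.05, -0.15], [0, 0, 0]], [[0, -0.05, -0.15], [0, 0, 0]], [[0, -0.05, -0.15], [0, 0, 0]]])

```text
clock: 14.05
tcp_pos: [527.7, 104.0, 87.1]
tool_rot: [-1.584, 0.738, -1.345]
wrist_force: [-4.1, 6.6, 12.4]
width: 0.522
```

>>> jog_arm(moves=[[[0, 0, 0.03], [0, 0, 0]], [[0, 0, 0.03], [0, 0, 0]], [[0, 0, 0.03], [0, 0, 0]], [[0, 0, 0.03], [0, 0, 0]], [[0, 0, 0.03], [0, 0, 0]], [[0, 0, 0.03], [0, 0, 0]]], hand=0.2)

```text
clock: 14.55
tcp_pos: [527.7, 103.9, 87.3]
tool_rot: [-1.584, 0.738, -1.345]
wrist_force: [-0.4, 0.1, 1.2]
width: 0.798
```

>>> jog_arm(moves=[[[-0.3, 1.1, 2.5], [0, 0, 0]], [[-0.8, 3, 6.5], [0, 0, 0]], [[-1.6, 6, 9], [0, 0, 0]], [[-2.4, 9, 12], [0, 0, 0]], [[-2.4, 9, 12], [0, 0, 0]]])

```text
clock: 14.97
tcp_pos: [504.2, 198.0, 212.0]
tool_rot: [-1.576, 0.734, -1.346]
wrist_force: [0.4, -0.1, -0.3]
width: 0.801
```

```bash
python3 - <<'E'
from plan import *
s=arm.read_state();print(s['clock'],s['tcp_pos'].round(1),s['wrist_force'].round(1),s['width'])
c,s_=np.cos(np.radians(14.6)),np.sin(np.radians(14.6)); M=np.array([[c,-s_],[s_,c]])
for n in('side','scene','wrist'):
  snap(n,n+'11');P=cloud(n+'11').reshape(-1,3);L=(P[:,:2]-CL)@M
  for lo,hi in((75,92),(45,72)):
   m=(P[:,2]>lo)&(P[:,2]<hi)&(abs(L[:,0])<40)&(L[:,1]>-120)&(L[:,1]<120)
   for a in range(-120,120,30):
    q=m&(L[:,1]>=a)&(L[:,1]<a+30)
    if q.sum()>8: print(n,lo,a,L[q].min(0).round(1),L[q].max(0).round(1),np.percentile(P[q,2],[50,95]).round(1))
crop('side11',210,150,340,290,'c11',4)
P=cloud('wrist11').reshape(-1,3);P=P[(P[:,2]>210)&(np.hypot(*(P[:,:2]-CL).T)<65)];print(P.shape,P[:,2].max())
P=cloud('scene11').reshape(-1,3);P=P[(P[:,2]>208)&(P[:,2]<240)&(np.hypot(*(P[:,:2]-CL).T)<65)]
print(len(P),P[:,2].max(),P[P[:,1].argmin()],P[P[:,1].argmax()]); r=cv2.minAreaRect(P[:,:2].astype(np.float32));print(r)
E
```

```text
14.9667 [504.2 198.  212. ] [ 0.4 -0.1 -0.3] 0.8012791085814231
side 75 -90 [-24.3 -89.5] [ 26.4 -60.2] [84.6 87.9]
side 75 -60 [-24.8 -59.9] [ 26.2 -30.3] [84.1 88.5]
side 75 -30 [-24.2 -29.7] [27.8 -0.1] [84.3 88.3]
side 75 0 [-23.9   0.1] [29.2 29.3] [83.9 88.3]
side 75 30 [-23.6  30.4] [ 4.4 60. ] [84.2 89.5]
side 75 60 [-23.4  60.6] [13.7 89.4] [84.3 88.9]
side 75 90 [-21.3  90. ] [17.1 95.5] [81.6 83.3]
side 45 -120 [-21.2 -97.9] [ 21.5 -90.1] [56.6 68.8]
side 45 -90 [-24.3 -89.6] [ 26.6 -63.4] [65.1 70.7]
side 45 -60 [-24.1 -59.9] [-18.5 -30.3] [52.2 70.8]
side 45 -30 [-23.6 -28.8] [-17.6  -2.1] [53.  70.9]
side 45 0 [-23.1   1.5] [-17.4  26.8] [51.4 69.9]
side 45 30 [-23.2  30.9] [-18.   58.5] [52.8 71.2]
side 45 60 [-22.6  63.2] [-18.3  86.4] [54.6 71.1]
scene 75 -90 [-23.4 -87.6] [ 28.8 -60.2] [83.7 86.7]
scene 75 -60 [-21.6 -59.8] [ 29.7 -30.4] [84.1 86.8]
scene 75 -30 [-24.4 -29.8] [27.4 -0. ] [84.2 87.5]
scene 75 0 [3.9 0.8] [28.1 13.5] [83.8 87.1]
scene 75 60 [-22.5  66.1] [30.7 89.4] [84.4 87.1]
scene 75 90 [-19.4  90.1] [27.3 95. ] [84.6 86.3]
scene 45 -120 [-20.5 -92
[... 251 characters left out ...]
5.4] [28.6 89.4] [57.6 71.3]
scene 45 90 [20.5 90. ] [29.2 97.1] [53.3 66.4]
wrist 75 -60 [-26.  -38.7] [ 22.8 -30.2] [86.4 86.9]
wrist 75 -30 [-25.8 -29.8] [22.9 -0. ] [86.3 87.1]
wrist 75 0 [-25.5   0. ] [24.1 30. ] [86.2 87.1]
wrist 75 30 [-25.4  30. ] [24.7 60. ] [86.2 87. ]
wrist 75 60 [-25.  60.] [25.1 90. ] [86.1 87. ]
wrist 75 90 [-24.1  90. ] [24.7 91.7] [81.1 86.2]
wrist 45 60 [-24.7  88.6] [24.7 90. ] [68.2 71.5]
wrist 45 90 [-23.7  90. ] [24.8 96. ] [61.2 70.4]Traceback (most recent call last):
  File "<stdin>", line 12, in <module>
    return umr_maximum(a, axis, None, out, keepdims, initial, where)
ValueError: zero-size array to reduction operation maximum which has no identity
```

View pics/c11.png

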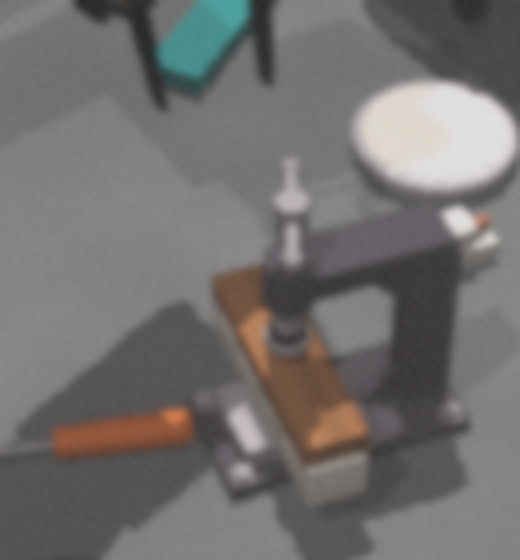

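View pics/wrist11.png

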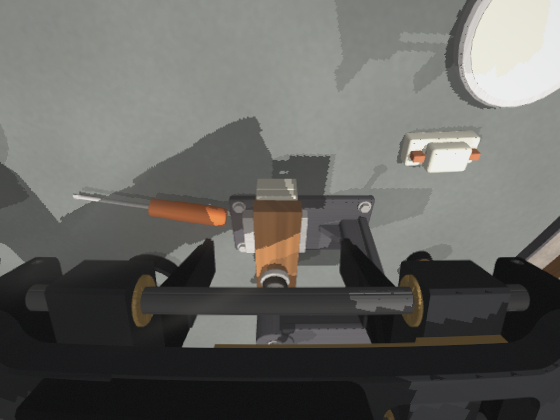

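Strip and packer lie flat and square, centred within about 2 mm, pad still raised. Now I turn the tool upright above the T-bar, at yaw 150°.

```bash
python3 - <<'E'
from plan import *
print(rel(*target([542.5,42.3,275],0,80,0)))
P=cloud('scene11').reshape(-1,3);P=P[(P[:,2]>208)&(P[:,2]<240)&(np.hypot(*(P[:,:2]-CL).T)<65)]
print(len(P),P[:,2].max(),P[P[:,1].argmin()],P[P[:,1].argmax()],cv2.minAreaRect(P[:,:2].astype(np.float32)))
E
```

```text
([3.91, -15.15, 6.31], [0.317, 0.344, 1.12])
238 232.87556389313306 [536.62714874  -6.62625371 217.49066296] [551.54595596  94.69951209 220.40664969] ((542.7584228515625, 44.32960510253906), (101.99365234375, 28.530921936035156), 74.8078384399414)
```

>>> jog_arm(moves=[[[0, 0, 4], [0.05, 0.05, 0.12]], [[0, 0, 7], [0.08, 0.08, 0.24]], [[0, -1, 8], [0.12, 0.12, 0.36]], [[1, -4, 8], [0.15, 0.15, 0.48]], [[2, -8, 8], [0.18, 0.19, 0.6]], [[3, -11, 8], [0.21, 0.22, 0.72]], [[3.9, -15.1, 8], [0.25, 0.26, 0.84]], [[3.9, -15.1, 8], [0.28, 0.3, 0.96]], [[3.9, -15.1, 8], [0.317, 0.344, 1.12]], [[3.9, -15.1, 8], [0.317, 0.344, 1.12]], [[3.9, -15.1, 8], [0.317, 0.344, 1.12]]], hand=0.41)

```text
clock: 16.03
tcp_pos: [542.1, 40.5, 285.2]
tool_rot: [-1.565, 0.139, -0.132]
wrist_force: [-0.4, 0.2, -0.2]
width: 0.587
```

```bash
python3 - <<'E'
from plan import *
s=arm.read_state();print(s['clock'],s['tcp_pos'].round(1),s['joint_positions'].round(2),s['width']*95)
print(rel(*target([542.5,42.3,270],0,150,0)))
E
```

```text
16.0333 [542.1  40.5 285.2] [-0.05  0.32  1.68  0.    1.15 -1.45] 55.80400809356455
([0.04, 0.18, -2.02], [0.001, -0.005, 1.219])
```

>>> jog_arm(moves=[[[0, 0.18, 0], [0, 0, 0.2]], [[0, 0.18, 0], [0, 0, 0.4]], [[0, 0.18, 0], [0, 0, 0.6]], [[0, 0.18, 0], [0, 0, 0.8]], [[0, 0.18, 0], [0, 0, 1.0]], [[0, 0.18, 0], [0, 0, 1.1]], [[0, 0.18, 0], [0, 0, 1.1]], [[0, 0.18, 0], [0, 0, 1.1]], [[0, 0.18, 0], [0, 0, 1.1]], [[0, 0.18, 0], [0, 0, 1.1]], [[0.05, 0.18, -3], [0, 0, 1.1]], [[0.05, 0.18, -5], [0, 0, 1.1]], [[0.05, 0.18, -6.6], [0, 0, 1.1]], [[0.05, 0.18, -6.6], [0, 0, 1.1]], [[0.05, 0.18, -6.6], [0, 0, 1.1]]])

```text
clock: 17.28
tcp_pos: [542.2, 41.7, 218.2]
tool_rot: [-1.448, -0.716, 0.727]
wrist_force: [0.7, 0.7, 0.6]
width: 0.592
```

```bash
python3 - <<'E'
from plan import *
s=arm.read_state();print(s['clock'],s['tcp_pos'].round(1),s['joint_positions'].round(2),s['wrist_force'].round(1),s['moment'].round(2))
print(rel(*target([542.5,42.3,224],0,143,0)))
snap('side','side12');crop('side12',220,140,340,280,'c12',4)
snap('wrist','wrist12')
E
```

```text
17.2833 [542.2  41.7 218.2] [-0.04  0.39  1.77 -0.    0.99 -2.54] [0.7 0.7 0.6] [ 0.1   0.01 -0.02]
([0.03, 0.06, 0.08], [0.003, -0.006, 0.0])
```

View pics/c12.png

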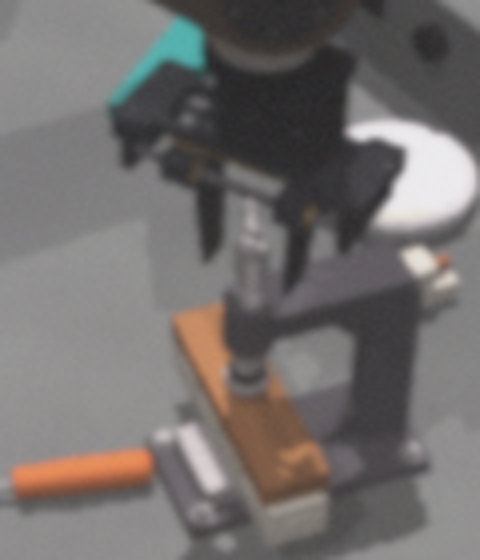

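View pics/wrist12.png

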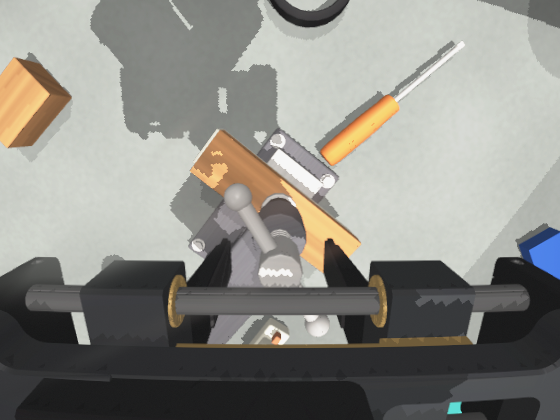

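Fingers straddle the head with the bar running between them (balls at (237,197) and (316,326)). First stroke, clockwise.

>>> jog_arm(moves=[[[0, 0.05, 0], [0, 0, -0.12]], [[0, 0.05, 0], [0, 0, -0.24]], [[0, 0.05, 0], [0, 0, -0.36]], [[0, 0.05, 0], [0, 0, -0.48]], [[0, 0.05, 0], [0, 0, -0.6]], [[0, 0.05, 0], [0, 0, -0.72]], [[0, 0.05, 0], [0, 0, -0.84]], [[0, 0.05, 0], [0, 0, -0.96]], [[0, 0.05, -0.1], [0, 0, -1.08]], [[0, 0.05, -0.1], [0, 0, -1.2]], [[0, 0.05, -0.1], [0, 0, -1.32]], [[0, 0.05, -0.1], [0, 0, -1.44]], [[0, 0.05, -0.1], [0, 0, -1.56]], [[0, 0.05, -0.1], [0, 0, -1.68]], [[0, 0.05, -0.2], [0, 0, -1.8]], [[0, 0.05, -0.2], [0, 0, -1.92]], [[0, 0.05, -0.2], [0, 0, -2.04]], [[0, 0.05, -0.2], [0, 0, -2.16]], [[0, 0.05, -0.2], [0, 0, -2.28]], [[0, 0.05, -0.2], [0, 0, -2.4]]])

```text
clock: 19.05
tcp_pos: [542.8, 42.0, 218.5]
tool_rot: [-1.247, 1.144, -1.14]
wrist_force: [-1.8, -3.0, -2.9]
width: 0.591
```

```bash
python3 - <<'E'
from plan import *
s=arm.read_state();print(s['clock'],s['tcp_pos'].round(1),s['joint_positions'].round(2),s['wrist_force'].round(1),s['moment'].round(2))
d=rel(*target([542.5,42.3,224],0,0,0));print(d, 'yaw',-np.degrees(d[1][2]))
snap('wrist','wrist13')
P=cloud('wrist13').reshape(-1,3);P=P[(P[:,2]>205)&(P[:,2]<240)&(np.hypot(*(P[:,:2]-CL).T)<60)]
print(len(P),P[:,2].max())
E
```

```text
19.05 [542.8  42.  218.5] [-0.05  0.39  1.77  0.    0.98 -0.14] [-1.8 -3.  -2.9] [-0.51  0.16  0.09]
([-0.03, 0.03, 0.05], [-0.004, 0.001, -0.09]) yaw 5.156620156177409
4872 239.99191189197845
```

View pics/wrist13.png

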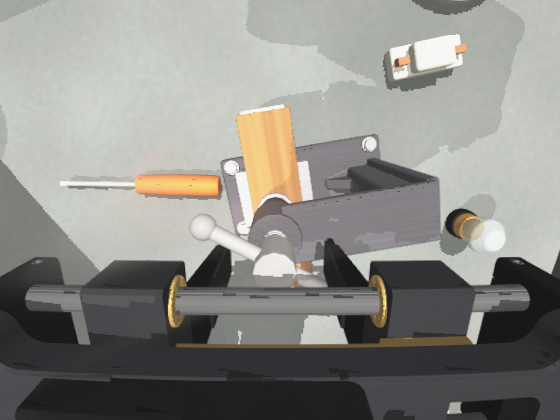

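The bar follows: left ball at (203,227), pushed by the finger. Continue.

>>> jog_arm(moves=[[[0, 0.03, -0.1], [0, 0, -0.125]], [[0, 0.03, -0.1], [0, 0, -0.25]], [[0, 0.03, -0.1], [0, 0, -0.375]], [[0, 0.03, -0.2], [0, 0, -0.5]], [[0, 0.03, -0.2], [0, 0, -0.625]], [[0, 0.03, -0.2], [0, 0, -0.75]], [[0, 0.03, -0.2], [0, 0, -0.875]], [[0, 0.03, -0.3], [0, 0, -1.0]], [[0, 0.03, -0.3], [0, 0, -1.125]], [[0, 0.03, -0.3], [0, 0, -1.25]], [[0, 0.03, -0.4], [0, 0, -1.375]], [[0, 0.03, -0.4], [0, 0, -1.5]], [[0, 0.03, -0.4], [0, 0, -1.625]], [[0, 0.03, -0.4], [0, 0, -1.75]], [[0, 0.03, -0.5], [0, 0, -1.875]], [[0, 0.03, -0.5], [0, 0, -2.0]], [[0, 0.03, -0.5], [0, 0, -2.125]], [[0, 0.03, -0.5], [0, 0, -2.25]], [[0, 0.03, -0.5], [0, 0, -2.375]], [[0, 0.03, -0.5], [0, 0, -2.5]]])

```text
clock: 20.77
tcp_pos: [542.5, 42.4, 214.2]
tool_rot: [-0.77, -1.725, 1.729]
wrist_force: [-2.4, 0.2, -2.3]
width: 0.583
```

```bash
python3 - <<'E'
from plan import *
s=arm.read_state();print(s['clock'],s['tcp_pos'].round(1),s['joint_positions'].round(2),s['wrist_force'].round(1),s['moment'].round(2))
d=rel(*target([542.5,42.3,224],0,0,0));print(d, 'yaw',-np.degrees(d[1][2]))
snap('wrist','wrist14')
E
```

```text
20.7667 [542.5  42.4 214.2] [-0.04  0.39  1.78 -0.    0.97  2.37] [-2.4  0.2 -2.3] [0.28 0.5  0.12]
([-0.0, -0.01, 0.48], [-0.001, 0.004, 2.407]) yaw -137.91094128798915
```

View pics/wrist14.png

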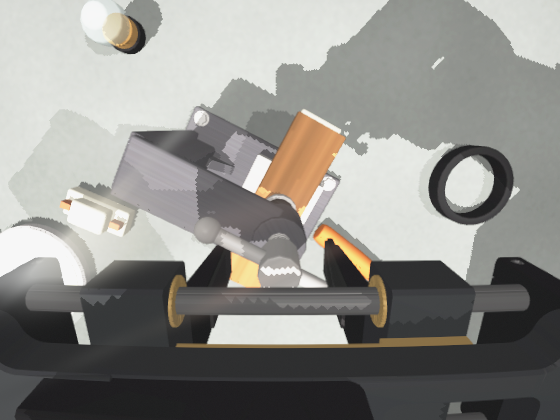

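Bar moved about 249°. From here I ratchet: back about 107° free, without touching the bar, then forward again.

>>> jog_arm(moves=[[[0, 0, 0], [0, 0, 0.125]], [[0, 0, 0], [0, 0, 0.25]], [[0, 0, 0], [0, 0, 0.375]], [[0, 0, 0], [0, 0, 0.5]], [[0, 0, 0], [0, 0, 0.625]], [[0, 0, 0], [0, 0, 0.75]], [[0, 0, 0], [0, 0, 0.875]], [[0, 0, 0], [0, 0, 1.0]], [[0, 0, 0], [0, 0, 1.125]], [[0, 0, 0], [0, 0, 1.25]], [[0, 0, 0], [0, 0, 1.375]], [[0, 0, 0], [0, 0, 1.5]], [[0, 0, 0], [0, 0, 1.625]], [[0, 0, 0], [0, 0, 1.75]], [[0, 0, 0], [0, 0, 1.875]], [[0, 0, 0], [0, 0, 1.9]], [[0, 0, 0], [0, 0, 1.9]]])

```text
clock: 22.23
tcp_pos: [543.1, 42.3, 215.0]
tool_rot: [-0.917, 1.574, -1.573]
wrist_force: [-0.6, -0.0, 0.8]
width: 0.586
```

```bash
python3 - <<'E'
from plan import *
s=arm.read_state();print(s['clock'],s['tcp_pos'].round(1),s['joint_positions'].round(2),s['wrist_force'].round(1),s['moment'].round(2))
d=rel(*target([542.5,42.3,224],0,0,0));print(d, 'yaw',-np.degrees(d[1][2]))
snap('wrist','wrist15')
E
```

```text
22.2333 [543.1  42.3 215. ] [-0.04  0.39  1.78  0.    0.97  0.46] [-0.6 -0.   0.8] [ 0.06  0.06 -0.01]
([-0.06, -0.0, 0.4], [-0.004, 0.003, 0.511]) yaw -29.278143331185067
```

View pics/wrist15.png

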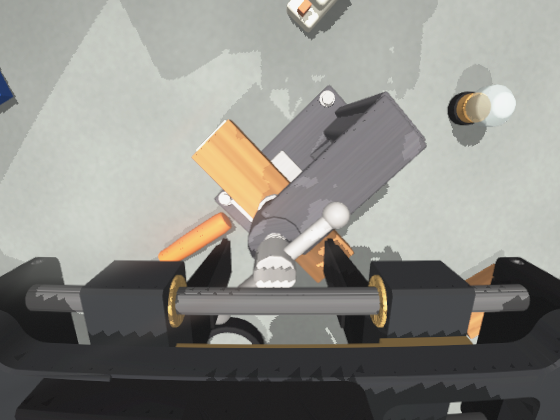

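>>> jog_arm(moves=[[[0, 0, 0], [0, 0, -0.125]], [[0, 0, 0], [0, 0, -0.25]], [[0, 0, 0], [0, 0, -0.375]], [[0, 0, -0.1], [0, 0, -0.5]], [[0, 0, -0.1], [0, 0, -0.625]], [[0, 0, -0.1], [0, 0, -0.75]], [[0, 0, -0.2], [0, 0, -0.875]], [[0, 0, -0.2], [0, 0, -1.0]], [[0, 0, -0.2], [0, 0, -1.125]], [[0, 0, -0.3], [0, 0, -1.25]], [[0, 0, -0.3], [0, 0, -1.375]], [[0, 0, -0.3], [0, 0, -1.5]], [[0, 0, -0.3], [0, 0, -1.625]], [[0, 0, -0.3], [0, 0, -1.75]], [[0, 0, -0.3], [0, 0, -1.875]], [[0, 0, -0.3], [0, 0, -1.95]], [[0, 0, -0.3], [0, 0, -1.95]]])

```text
clock: 23.7
tcp_pos: [543.1, 42.4, 212.2]
tool_rot: [-0.814, -1.685, 1.69]
wrist_force: [-0.7, 0.4, -0.1]
width: 0.59
```

>>> jog_arm(moves=[[[0, 0, 0], [0, 0, 0.125]], [[0, 0, 0], [0, 0, 0.25]], [[0, 0, 0], [0, 0, 0.375]], [[0, 0, 0], [0, 0, 0.5]], [[0, 0, 0], [0, 0, 0.625]], [[0, 0, 0], [0, 0, 0.75]], [[0, 0, 0], [0, 0, 0.875]], [[0, 0, 0], [0, 0, 1.0]], [[0, 0, 0], [0, 0, 1.125]], [[0, 0, 0], [0, 0, 1.25]], [[0, 0, 0], [0, 0, 1.375]], [[0, 0, 0], [0, 0, 1.5]], [[0, 0, 0], [0, 0, 1.625]], [[0, 0, 0], [0, 0, 1.75]], [[0, 0, 0], [0, 0, 1.875]], [[0, 0, 0], [0, 0, 1.95]], [[0, 0, 0], [0, 0, 1.95]]])

```text
clock: 25.12
tcp_pos: [543.3, 42.3, 212.5]
tool_rot: [-0.918, 1.573, -1.572]
wrist_force: [0.3, -0.0, 0.3]
width: 0.589
```

```bash
python3 - <<'E'
from plan import *
s=arm.read_state();print(s['clock'],s['tcp_pos'].round(1),s['joint_positions'].round(2),s['wrist_force'].round(1),s['moment'].round(2))
d=rel(*target([542.5,42.3,224],0,0,0));print(d, 'yaw',-np.degrees(d[1][2]))
snap('wrist','wrist16')
E
```

```text
25.1167 [543.3  42.3 212.5] [-0.05  0.39  1.78  0.    0.97  0.46] [ 0.3 -0.   0.3] [ 0.01 -0.04 -0.02]
([-0.08, -0.0, 0.65], [-0.004, 0.003, 0.51]) yaw -29.220847551671984
```

View pics/wrist16.png

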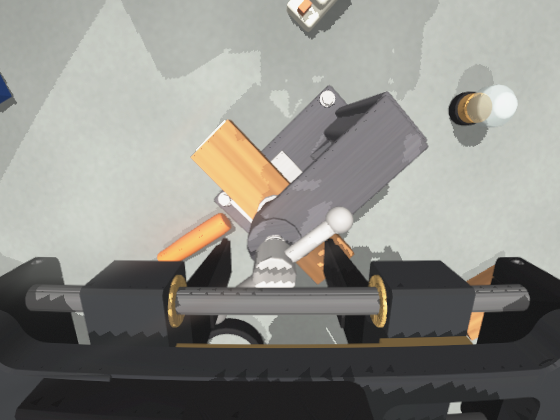

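The bar did not advance that time: with no lift over the bar it is only free play. So I lift over it, turn to behind the bar, and lower.

>>> jog_arm(moves=[[[0, 0, 2], [0, 0, 0]], [[0, 0, 3], [0, 0, 0.05]], [[0, 0, 3], [0, 0, 0.175]], [[0, 0, 3], [0, 0, 0.3]], [[0, 0, 3], [0, 0, 0.425]], [[0, 0, 3], [0, 0, 0.55]], [[0, 0, 3], [0, 0, 0.675]], [[0, 0, 3], [0, 0, 0.8]], [[0, 0, 3], [0, 0, 0.925]], [[0, 0, 3], [0, 0, 1.05]], [[0, 0, 3], [0, 0, 1.175]], [[0, 0, 3], [0, 0, 1.3]], [[0, 0, 3], [0, 0, 1.425]], [[0, 0, 3], [0, 0, 1.55]], [[0, 0, 3], [0, 0, 1.65]], [[0, 0, 3], [0, 0, 1.65]], [[0, 0, 1.5], [0, 0, 1.65]], [[0, 0, 0], [0, 0, 1.65]], [[0, 0, 0], [0, 0, 1.65]]])

```text
clock: 26.75
tcp_pos: [542.4, 42.3, 210.5]
tool_rot: [-1.541, 0.351, -0.34]
wrist_force: [0.8, 0.6, 0.7]
width: 0.588
```

```bash
python3 - <<'E'
from plan import *
s=arm.read_state();print(s['clock'],s['tcp_pos'].round(1),s['joint_positions'].round(2),s['wrist_force'].round(1),s['moment'].round(2))
d=rel(*target([542.5,42.3,224],0,0,0));print(d, 'yaw',-np.degrees(d[1][2]))
snap('wrist','wrist17')
E
```

```text
26.75 [542.4  42.3 210.5] [-0.05  0.4   1.78  0.    0.97 -1.18] [0.8 0.6 0.7] [ 0.14 -0.03 -0.02]
([0.01, -0.0, 0.85], [-0.007, -0.004, -1.13]) yaw 64.74423084978302
```

View pics/wrist17.png

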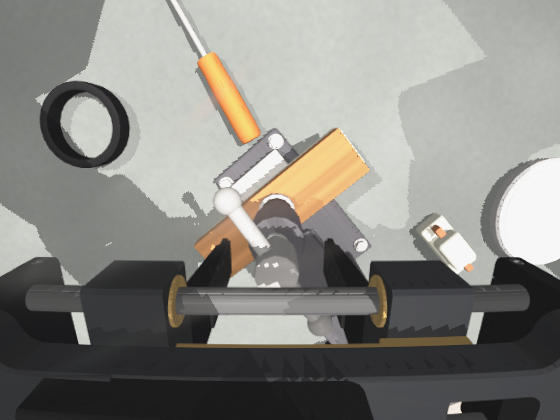

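>>> jog_arm(moves=[[[0, 0, 0], [0, 0, -0.125]], [[0, 0, 0], [0, 0, -0.25]], [[0, 0, 0], [0, 0, -0.375]], [[0, 0, 0], [0, 0, -0.5]], [[0, 0, 0], [0, 0, -0.625]], [[0, 0, 0], [0, 0, -0.75]], [[0, 0, 0], [0, 0, -0.875]], [[0, 0, 0], [0, 0, -1.0]], [[0, 0, 0], [0, 0, -1.125]], [[0, 0, 0], [0, 0, -1.25]], [[0, 0, 0], [0, 0, -1.375]], [[0, 0, 0], [0, 0, -1.5]], [[0, 0, 0], [0, 0, -1.625]], [[0, 0, 0], [0, 0, -1.75]], [[0, 0, 0], [0, 0, -1.875]], [[0, 0, 0], [0, 0, -2.0]], [[0, 0, 0], [0, 0, -2.125]], [[0, 0, 0], [0, 0, -2.25]], [[0, 0, 0], [0, 0, -2.375]], [[0, 0, 0], [0, 0, -2.5]]])

```text
clock: 28.47
tcp_pos: [542.3, 42.2, 212.3]
tool_rot: [-0.203, 2.115, -2.116]
wrist_force: [-2.8, -0.4, -2.5]
width: 0.593
```

>>> jog_arm(moves=[[[0, 0, 0], [0, 0, -0.125]], [[0, 0, 0], [0, 0, -0.25]], [[0, 0, 0], [0, 0, -0.375]], [[0, 0, 0], [0, 0, -0.5]], [[0, 0, 0], [0, 0, -0.625]], [[0, 0, 0], [0, 0, -0.75]], [[0, 0, 0], [0, 0, -0.875]], [[0, 0, 0], [0, 0, -1.0]], [[0, 0, 0], [0, 0, -1.08]], [[0, 0, 0], [0, 0, -1.08]]])

```text
clock: 29.3
tcp_pos: [542.4, 42.3, 213.0]
tool_rot: [-0.811, -1.689, 1.695]
wrist_force: [-0.1, 1.0, -1.1]
width: 0.59
```

```bash
python3 - <<'E'
from plan import *
s=arm.read_state();print(s['clock'],s['tcp_pos'].round(1),s['joint_positions'].round(2),s['wrist_force'].round(1),s['moment'].round(2))
d=rel(*target([542.5,42.3,224],0,0,0));print(d, 'yaw',-np.degrees(d[1][2]))
snap('wrist','wrist18');snap('side','side18');crop('side18',220,140,340,280,'c18',4)
E
```

```text
29.3 [542.4  42.3 213. ] [-0.04  0.39  1.78 -0.01  0.97  2.42] [-0.1  1.  -1.1] [0.17 0.24 0.05]
([0.01, -0.0, 0.6], [-0.001, 0.007, 2.46]) yaw -140.9476176021825
```

View pics/wrist18.png

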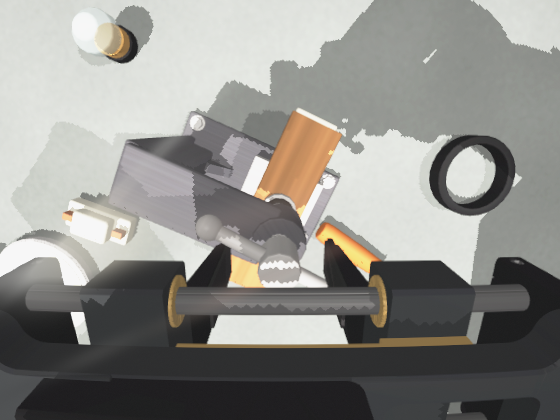

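View pics/c18.png

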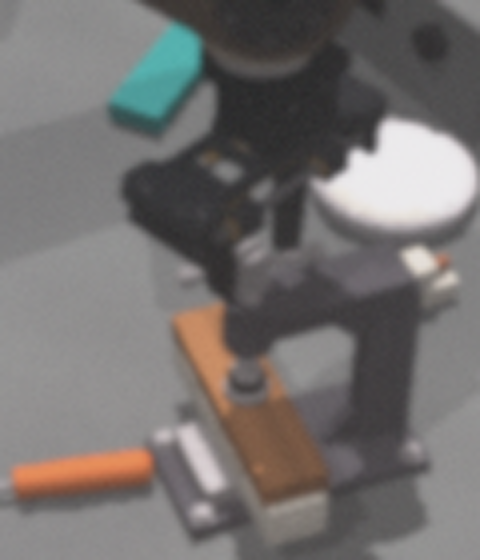

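Bar turned another half turn (its ball at the left in the side crop). Lift and go back for the next stroke.

>>> jog_arm(moves=[[[0, 0, 2], [0, 0, 0]], [[0, 0, 2.5], [0, 0, 0.1]], [[0, 0, 2.5], [0, 0, 0.225]], [[0, 0, 2.5], [0, 0, 0.35]], [[0, 0, 2.5], [0, 0, 0.475]], [[0, 0, 2.5], [0, 0, 0.6]], [[0, 0, 2.5], [0, 0, 0.725]], [[0, 0, 2.5], [0, 0, 0.85]], [[0, 0, 2.5], [0, 0, 0.975]], [[0, 0, 2.5], [0, 0, 1.1]], [[0, 0, 2.5], [0, 0, 1.225]], [[0, 0, 2.5], [0, 0, 1.35]], [[0, 0, 2.5], [0, 0, 1.475]], [[0, 0, 2.5], [0, 0, 1.6]], [[0, 0, 2.5], [0, 0, 1.725]], [[0, 0, 2.5], [0, 0, 1.85]], [[0, 0, 2.5], [0, 0, 1.975]], [[0, 0, 2.5], [0, 0, 2.1]], [[0, 0, 2.5], [0, 0, 2.225]], [[0, 0, 2.5], [0, 0, 2.35]]])

```text
clock: 31.07
tcp_pos: [542.9, 42.1, 238.6]
tool_rot: [-1.158, 1.279, -1.274]
wrist_force: [-0.8, -0.1, -0.2]
width: 0.59
```

>>> jog_arm(moves=[[[0, 0, 0], [0, 0, 0.125]], [[0, 0, 0], [0, 0, 0.25]], [[0, 0, 0], [0, 0, 0.375]], [[0, 0, 0], [0, 0, 0.5]], [[0, 0, 0], [0, 0, 0.625]], [[0, 0, 0], [0, 0, 0.75]], [[0, 0, 0], [0, 0, 0.875]], [[0, 0, 0], [0, 0, 1.0]], [[0, 0, 0], [0, 0, 1.125]], [[0, 0, 0], [0, 0, 1.2]], [[0, 0, 0], [0, 0, 1.2]], [[0, 0, -2], [0, 0, 1.2]], [[0, 0, -3.2], [0, 0, 1.2]], [[0, 0, -3.2], [0, 0, 1.2]]])

```text
clock: 32.23
tcp_pos: [542.2, 42.1, 205.0]
tool_rot: [-1.538, 0.372, -0.359]
wrist_force: [0.1, 0.3, -0.6]
width: 0.587
```

```bash
python3 - <<'E'
from plan import *
s=arm.read_state();print(s['clock'],s['tcp_pos'].round(1),s['joint_positions'].round(2),s['wrist_force'].round(1),s['moment'].round(2))
d=rel(*target([542.5,42.3,224],0,0,0));print(d, 'yaw',-np.degrees(d[1][2]))
snap('wrist','wrist19')
E
```

```text
32.2333 [542.2  42.1 205. ] [-0.05  0.41  1.78  0.    0.96 -1.15] [ 0.1  0.3 -0.6] [ 0.05 -0.07 -0.  ]
([0.03, 0.02, 1.4], [-0.008, -0.004, -1.104]) yaw 63.25454058244289
```

View pics/wrist19.png

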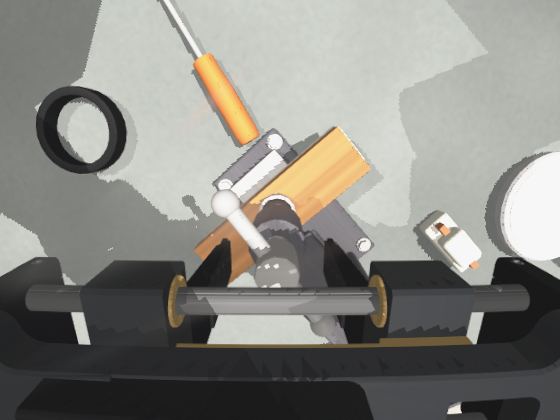

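>>> jog_arm(moves=[[[0, 0, 0], [0, 0, -0.125]], [[0, 0, 0], [0, 0, -0.25]], [[0, 0, 0], [0, 0, -0.375]], [[0, 0, 0], [0, 0, -0.5]], [[0, 0, 0], [0, 0, -0.625]], [[0, 0, 0], [0, 0, -0.75]], [[0, 0, 0], [0, 0, -0.875]], [[0, 0, 0], [0, 0, -1.0]], [[0, 0, 0], [0, 0, -1.125]], [[0, 0, 0], [0, 0, -1.25]], [[0, 0, 0], [0, 0, -1.375]], [[0, 0, 0], [0, 0, -1.5]], [[0, 0, 0], [0, 0, -1.625]], [[0, 0, 0], [0, 0, -1.75]], [[0, 0, 0], [0, 0, -1.875]], [[0, 0, 0], [0, 0, -2.0]], [[0, 0, 0], [0, 0, -2.125]], [[0, 0, 0], [0, 0, -2.25]], [[0, 0, 0], [0, 0, -2.375]], [[0, 0, 0], [0, 0, -2.5]]])

```text
clock: 33.95
tcp_pos: [542.2, 42.0, 207.0]
tool_rot: [-0.175, 2.129, -2.13]
wrist_force: [-3.6, 0.6, -2.4]
width: 0.591
```

>>> jog_arm(moves=[[[0, 0, 0], [0, 0, -0.125]], [[0, 0, 0], [0, 0, -0.25]], [[0, 0, 0], [0, 0, -0.375]], [[0, 0, 0], [0, 0, -0.5]], [[0, 0, 0], [0, 0, -0.625]], [[0, 0, 0], [0, 0, -0.75]], [[0, 0, 0], [0, 0, -0.875]], [[0, 0, 0], [0, 0, -1.0]], [[0, 0, 0], [0, 0, -1.05]], [[0, 0, 0], [0, 0, -1.05]]])

```text
clock: 34.78
tcp_pos: [542.2, 42.2, 207.7]
tool_rot: [-0.807, -1.694, 1.7]
wrist_force: [-0.6, 1.3, -0.5]
width: 0.592
```

```bash
python3 - <<'E'
from plan import *
s=arm.read_state();print(s['clock'],s['tcp_pos'].round(1),s['joint_positions'].round(2),s['wrist_force'].round(1),s['moment'].round(2))
d=rel(*target([542.5,42.3,224],0,0,0));print(d, 'yaw',-np.degrees(d[1][2]))
snap('wrist','wrist20');snap('side','side20');crop('side20',220,140,340,280,'c20',4)
E
```

```text
34.7833 [542.2  42.2 207.7] [-0.04  0.4   1.79 -0.01  0.95  2.42] [-0.6  1.3 -0.5] [0.35 0.3  0.06]
([0.03, 0.01, 1.13], [-0.002, 0.008, 2.454]) yaw -140.60384292510403
```

View pics/c20.png

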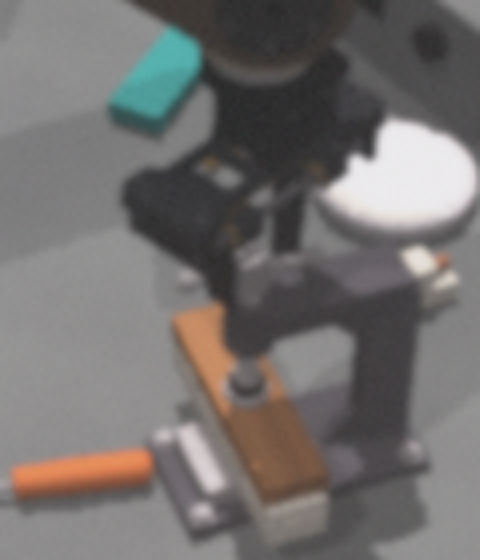

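Next return. At the top I measure the bar height to check the turn count.

>>> jog_arm(moves=[[[0, 0, 2], [0, 0, 0]], [[0, 0, 2.7], [0, 0, 0.1]], [[0, 0, 2.7], [0, 0, 0.225]], [[0, 0, 2.7], [0, 0, 0.35]], [[0, 0, 2.7], [0, 0, 0.475]], [[0, 0, 2.7], [0, 0, 0.6]], [[0, 0, 2.7], [0, 0, 0.725]], [[0, 0, 2.7], [0, 0, 0.85]], [[0, 0, 2.7], [0, 0, 0.975]], [[0, 0, 2.7], [0, 0, 1.1]], [[0, 0, 2.7], [0, 0, 1.225]], [[0, 0, 2.7], [0, 0, 1.35]], [[0, 0, 2.7], [0, 0, 1.475]], [[0, 0, 2.7], [0, 0, 1.6]], [[0, 0, 2.7], [0, 0, 1.725]], [[0, 0, 2.7], [0, 0, 1.85]], [[0, 0, 2.7], [0, 0, 1.975]], [[0, 0, 2.7], [0, 0, 2.1]], [[0, 0, 2.7], [0, 0, 2.225]], [[0, 0, 2.7], [0, 0, 2.35]]])

```text
clock: 36.55
tcp_pos: [542.8, 41.9, 235.4]
tool_rot: [-1.159, 1.277, -1.272]
wrist_force: [0.4, -0.2, -0.2]
width: 0.592
```

>>> jog_arm(moves=[[[0, 0, 0], [0, 0, 0.125]], [[0, 0, 0], [0, 0, 0.25]], [[0, 0, 0], [0, 0, 0.375]], [[0, 0, 0], [0, 0, 0.5]], [[0, 0, 0], [0, 0, 0.625]], [[0, 0, 0], [0, 0, 0.75]], [[0, 0, 0], [0, 0, 0.875]], [[0, 0, 0], [0, 0, 1.0]], [[0, 0, 0], [0, 0, 1.125]], [[0, 0, 0], [0, 0, 1.2]], [[0, 0, 0], [0, 0, 1.2]], [[0, 0, 0], [0, 0, 1.2]]])

```text
clock: 37.55
tcp_pos: [543.1, 41.8, 235.9]
tool_rot: [-1.537, 0.367, -0.359]
wrist_force: [0.2, -0.1, -1.0]
width: 0.592
```

```bash
python3 - <<'E'
from plan import *
s=arm.read_state();print(s['clock'],s['tcp_pos'].round(1),s['joint_positions'].round(2),s['wrist_force'].round(1))
d=rel(*target([542.5,42.3,224],0,0,0));print(d, 'yaw',-np.degrees(d[1][2]))
snap('wrist','wrist21')
C=cloud('wrist21');P=C.reshape(-1,3)
q=np.hypot(*(P[:,:2]-CL).T)
h=P[(q<11)&(P[:,2]<235)];print('head top',np.nanpercentile(h[:,2],[50,80,95]),len(h))
t=P[(q>30)&(q<56)&(P[:,2]>192)&(P[:,2]<216)];print(len(t))
a=np.degrees(np.arctan2(t[:,1]-CL[1],t[:,0]-CL[0]))
print(np.histogram(a,36,(-180,180))[0], np.percentile(t[:,2],[50,95,99]))
print(np.histogram(q[(P[:,2]>190)&(P[:,2]<235)&(q<60)],12)[0])
E
```

```text
37.55 [543.1  41.8 235.9] [-0.05  0.37  1.74  0.    1.03 -1.16] [ 0.2 -0.1 -1. ]
([-0.06, 0.05, -1.69], [-0.006, -0.001, -1.108]) yaw 63.48372370049522
head top [217.77067993 218.29013169 218.88885712] 854
829
[386 311   0   0   0   0   0   0   0   0   0   0   0   0   0   0   0   0
  35  97   0   0   0   0   0   0   0   0   0   0   0   0   0   0   0   0] [209.12065364 212.02904746 212.75280865]
[162 461 641 298 181 284 389 226 138 128 180 137]
```

View pics/wrist21.png

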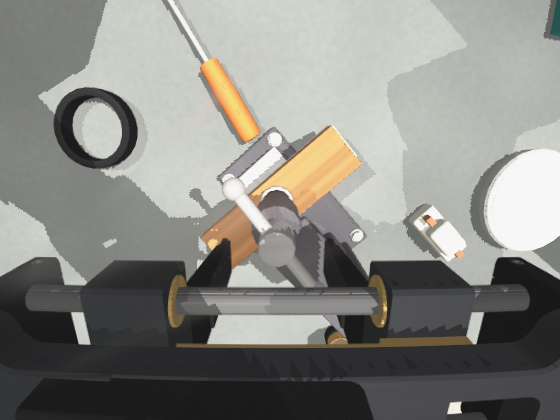

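The head top reads 217.8 (231.0 at first), a drop of 13.2 mm, against 13.6 mm from my turn count. So the pad has just met the packer. The final stroke of about 130° should leave roughly 40 N.

>>> jog_arm(moves=[[[0, 0, -2], [0, 0, 0]], [[0, 0, -3.3], [0, 0, 0]], [[0, 0, -3.3], [0, 0, 0]], [[0, 0, -3.3], [0, 0, -0.12]], [[0, 0, -3.3], [0, 0, -0.24]], [[0, 0, -3.3], [0, 0, -0.36]], [[0, 0, -3.3], [0, 0, -0.48]], [[0, 0, -3.3], [0, 0, -0.6]], [[0, 0, -3.3], [0, 0, -0.72]], [[0, 0, -3.3], [0, 0, -0.84]], [[0, 0, -3.3], [0, 0, -0.96]], [[0, 0, -3.3], [0, 0, -1.08]], [[0, 0, -3.3], [0, 0, -1.2]], [[0, 0, -3.3], [0, 0, -1.32]], [[0, 0, -3.3], [0, 0, -1.44]], [[0, 0, -3.3], [0, 0, -1.56]], [[0, 0, -3.3], [0, 0, -1.68]], [[0, 0, -3.3], [0, 0, -1.8]], [[0, 0, -3.3], [0, 0, -1.92]], [[0, 0, -3.3], [0, 0, -2.04]]])

```text
clock: 39.27
tcp_pos: [542.3, 41.5, 203.0]
tool_rot: [-0.603, 1.859, -1.858]
wrist_force: [-4.7, -1.9, -3.3]
width: 0.59
```

```bash
python3 - <<'E'
from plan import *
s=arm.read_state();print(s['clock'],s['tcp_pos'].round(1),s['joint_positions'].round(2),s['wrist_force'].round(1),s['moment'].round(2))
d=rel(*target([542.5,42.3,224],0,0,0));print(d, 'yaw',-np.degrees(d[1][2]))
snap('wrist','wrist22')
E
```

```text
39.2667 [542.3  41.5 203. ] [-0.05  0.4   1.79  0.    0.94  0.89] [-4.7 -1.9 -3.3] [-0.56  0.74  0.09]
([0.02, 0.08, 1.6], [-0.003, 0.003, 0.94]) yaw -53.85803274229738
```

View pics/wrist22.png

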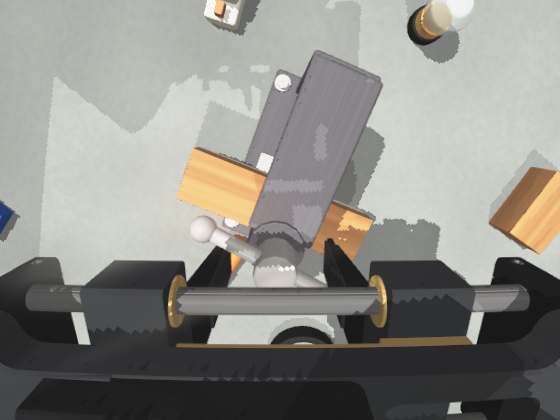

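>>> jog_arm(moves=[[[0, 0.05, 0], [0, 0, -0.12]], [[0, 0.05, 0], [0, 0, -0.24]], [[0, 0.05, 0], [0, 0, -0.36]], [[0, 0.05, 0], [0, 0, -0.48]], [[0, 0.05, 0], [0, 0, -0.6]], [[0, 0.05, 0], [0, 0, -0.65]], [[0, 0.05, 0], [0, 0, -0.65]], [[0, 0.05, 0], [0, 0, -0.5]], [[0, 0.05, 0], [0, 0, -0.4]], [[0, 0.05, 3], [0, 0, -0.4]], [[0, 0.05, 7], [0, 0, -0.4]], [[0, 0.05, 10], [0, 0, -0.4]], [[0, 0.05, 10], [0, 0, -0.4]]])

```text
clock: 40.4
tcp_pos: [544.5, 42.0, 309.7]
tool_rot: [-0.222, 2.093, -2.098]
wrist_force: [0.6, 0.1, -0.0]
width: 0.591
```

```bash
python3 - <<'E'
from plan import *
s=arm.read_state();print(s['clock'],s['tcp_pos'].round(1),s['joint_positions'].round(2),s['wrist_force'].round(1))
snap('wrist','wrist23');snap('side','side23');snap('scene','scene23')
P=cloud('wrist23').reshape(-1,3)
q=np.hypot(*(P[:,:2]-CL).T)
h=P[(q<11)&(P[:,2]<235)];print('head top',np.nanpercentile(h[:,2],[50,80,95]),len(h))
t=P[(q>25)&(q<56)&(P[:,2]>190)&(P[:,2]<216)]
a=np.degrees(np.arctan2(t[:,1]-CL[1],t[:,0]-CL[0]));print(len(t),np.histogram(a,36,(-180,180))[0],np.median(a[a>0]))
c,s_=np.cos(np.radians(14.6)),np.sin(np.radians(14.6)); M=np.array([[c,-s_],[s_,c]])
for n in('side23','scene23','wrist23'):
   P=cloud(n).reshape(-1,3);L=(P[:,:2]-CL)@M
   m=(P[:,2]>78)&(P[:,2]<92)&(abs(L[:,0])<40)&(abs(L[:,1])<110)
   for b in range(-120,120,30):
    k=m&(L[:,1]>=b)&(L[:,1]<b+30)
    if k.sum()>8: print(n,b,L[k].min(0).round(1),L[k].max(0).round(1),np.percentile(P[k,2],[50,95]).round(1))
crop('side23',210,150,340,290,'c23',4)
E
```

```text
40.4 [544.5  42.  309.7] [-0.04  0.3   1.65  0.    1.18  1.3 ] [ 0.6  0.1 -0. ]
head top [214.51669924 215.35851211 215.84209302] 652
687 [  0   0   0   0  19 194 127   0   0   0   0   0   0   0   0   0   0   0
   0   0   0   0   0 168 171   8   0   0   0   0   0   0   0   0   0   0] 60.161854840286466
side23 -90 [-25.1 -89.9] [ 27.3 -61. ] [84.3 88. ]
side23 -60 [-24.5 -60. ] [ 27.  -30.3] [84.6 89.4]
side23 -30 [-24.1 -29.9] [26.6 -0.5] [84.9 90.5]
side23 0 [-23.5   1.6] [26.9 29.2] [84.4 89.4]
side23 30 [-24.   30.3] [ 5.5 59.2] [84.  87.4]
side23 60 [-22.9  60.2] [ 8.  88.9] [84.2 87.3]
scene23 -90 [-24.  -86.8] [ 30.2 -60. ] [83.8 86.7]
scene23 -60 [-24.1 -60. ] [ 28.6 -30. ] [84.5 87.1]
scene23 -30 [-25.2 -30. ] [29.5 -0.5] [84.3 90.1]
scene23 0 [11.3  0.3] [29.2 13.6] [84.9 90.2]
scene23 60 [-22.6  65.9] [28.8 90. ] [84.5 87.4]
scene23 90 [-20.9  90.2] [27.1 93.6] [84.5 85.7]
wrist23 -90 [-26.5 -89.5] [ 23.3 -60.1] [86.  87.3]
wrist23 -60 [-27. -60.] [ 23.5 -30. ] [85.9 87.3]
wrist23 -30 [-26.1 -29.5] [ 23.2 -23.7] [86. 87.]
wrist23 0 [-26.  24.] [23.9 29.9] [85.9 87.1]
wrist23 30 [-25.8  30.1] [24.5 60. ] [85.8 87.3]
wrist23 60 [-25.4  60. ] [24.8 89.9] [85.9 87.2]
```

View pics/c23.png

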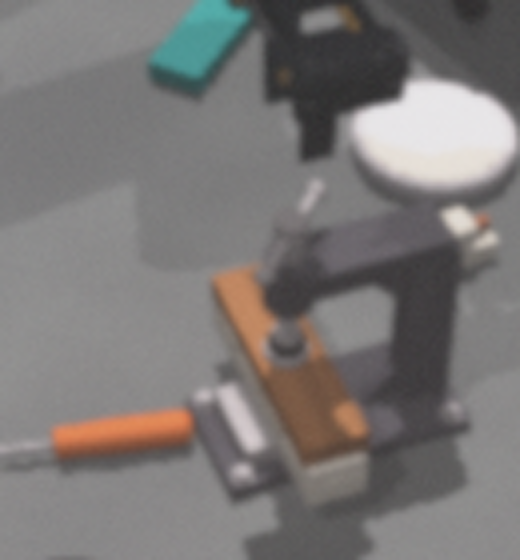

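View pics/wrist23.png

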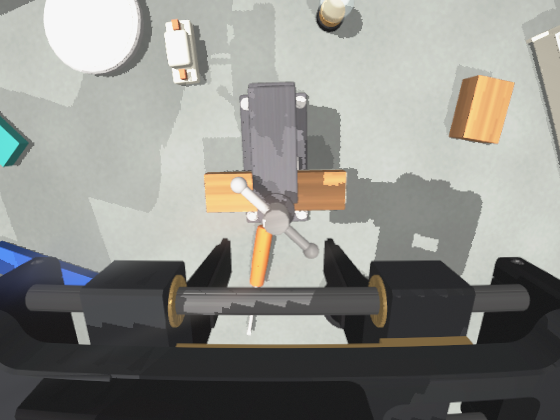

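View pics/scene23.png

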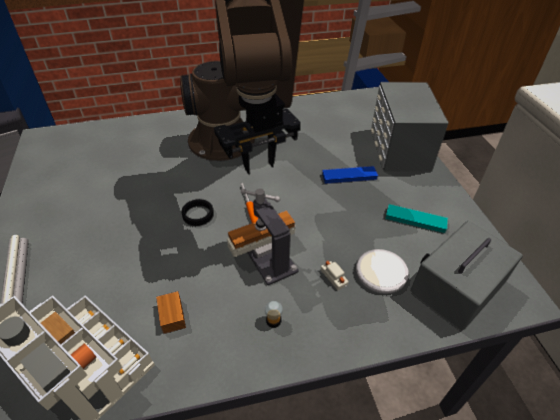

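All checks agree: bar at 60°, 4 mm of cushion so about 40 N, work flat and square, robot clear. I hand it in.

```bash
python3 - <<'E'
from station import arm
print(arm.read_state()['clock'],arm.job_done())
E
```

```text
the job is handed in; nothing more can be done
40.55 None
```

The porcelain strip is clamped under the packer in the G-clamp, and I handed the job in at 40.6 s. The station reports no verdict, so the checks below are mine.

I gripped each piece near one end with the tool tilted and slid it in along the clamp's y axis. I laid the strip on the bed and the packer on top, then let go. I pushed the T-bar clockwise about 742° in four strokes with the open fingers, and lifted clear.

**Last checks**
- **Position:** strip and packer lie flat and square. By the camera both are centred within about 2–3 mm along the throat and across it.
- **Turn count:** the bar angle measured 60°, as planned. The head dropped 16.5 mm, in line with my turn count.
- **Pad force:** about 4 mm of cushion squeeze, so roughly 40 N. I worked this out from the screw travel, because the force cannot be read directly.
- **Clear of the work:** the robot ended clear above the clamp. In the final pictures the other items looked unmoved and the lamp was standing; I did not measure their shifts.

**Disagreements**
- The cameras differ by about 2 mm sideways and 0.5–1.5 mm in height, which is well inside the limits.
- One early back-and-forward swing of the fingers did not turn the bar at all. It only took up free play and cost about 4 s.

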